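# Load the food-processor bowl for pepper and hazelnut dip

### The arm

A 6-joint arm with a two-finger parallel gripper is mounted at the origin on the work surface. World frame = base frame: x ahead of the robot, y to its left, z up, the work surface at z = 0. Lengths are in mm, angles in degrees, forces in N, time in s.
With the tool pointing down it reaches from about 350 to 975 mm from the base axis. Payload 4.9 kg.
Tool frame: the origin (TCP) lies midway between the tips of the shut fingers; the grasp point (between the pads) lies 19 mm behind it; z points along the fingers, y is the line along which they close (so a half turn about z gives the same grasp; the last joint's range is limited). The gripper opens to 85 mm and grips with 20 to 120 N. Pads are 22 mm wide; open, the fingers measure 114 mm over their backs; the gripper's body (76 mm by 85 mm) begins 54 mm behind the grasp point. The pads swing forward as they close: fully open they stand 13 mm farther back than shut.
Start: joints at [70.187, 3.019, 92.412, -0, 84.569, -6.818], TCP at [140.529, 608.977, 231.304] pointing down, gripper open.
Joint ranges: [-172.51, 172.51], [-57.92, 126.97], [3.15, 148.05], [-58.71, 238.71], [5.1, 150.11], [-179.66, 179.66]. Speed limits (degrees/s): [147.25, 147.25, 180, 180, 180, 180].

### API

Orientations are given as [roll, pitch, yaw] about the fixed x, y, z axes, in that order (R = Rz(yaw) Ry(pitch) Rx(roll)).
In Python, from plant import r, imaging gives the robot as it stands.
- The arm moves only by the tool apply_moves, never from a script. Its arguments are lists of equal length, an entry for each row: "linear": the shift along the world's x, y, z as a fraction of full scale, a list of three; "turn": the turn, a rotation vector about the world's x, y, z as a fraction of full scale, a list of three; "gripper": the closure, from 0 (fully open) to 1 (shut). In form: {"linear": [[tx, ty, tz], ...], "turn": [[wx, wy, wz], ...], "gripper": [gripper, ...]}. A call has 1 to 12 rows; each row is the pose to reach, as a shift and turn from the pose commanded when the call began; what a row does not reach only later rows make up. Full scale, the value 1, is 0.8 m for a shift and pi/4 rad for a turn. A row lasts 1/10 s, in which the tool goes at most 50 mm and 8.59 degrees, less where a joint would pass 70% of its speed; a pose out of reach is approached as far as the arm can. A call with a number of a shift or a turn outside -1 to 1 is refused whole. A call with a gripper value outside its range is refused whole. The fingers move at their own pace and stop on an object; "grip_force" is the grip in N (left out, the last holds). Time passes only in rows, so rows that repeat a pose let the fingers close. It gives the time, the measured TCP pose, the force, the opening and the grip force at its end, in the units of the state.
- r.read_state(): the state, without advancing time (a new reading comes with each control period).
- imaging.snapshot(name): name is "side" or "top"; returns the picture (480x640x3 uint8, red, green, blue); there is no depth.
- imaging.camera_params(name): a dict with "intrinsics" (3x3 intrinsics, pixels), "xyz" and "rotation" of the camera in the world. Camera axes: x right, y up, looking along -z (the intrinsics and any distortion apply to the point x, -y, -z); pixel columns grow to the right and rows downward; lengths in mm; the calibration is good to about 2 mm. A picture is of the moment at which its call begins. camera_params takes no time and is no camera call.
- r.finish_job(): hands the job in; it is judged then, once.
The state is a dict: "time": time; "qpos": joint angles; "qd": joint speeds; "joint_torque": joint torques, N m; "ee_pos": TCP position; "ee_rot": TCP orientation; "force": force on the tool from outside, world axes, zero at the start; "wrist_torque": the same for the moment, N m; "grip_width": finger opening in mm; "grip_force": force on a finger pad.
Only numpy, scipy, OpenCV 4.12 (cv2) and the standard library are available. Lean on these libraries where they do the work, as an engineer would, in place of code of your own. Each camera call takes 0.05 s, during which the arm holds its last target. There are 200 camera calls.

### The job

Get the dip ingredients into the food-processor bowl: unscrew the shaker's perforated cap, pour all the hazelnuts left in it out of the wide mouth into the bowl, and tip all the pepper pieces from the white tray into the bowl too. Tidy up as you go: lay the cap flat on the cork mat, stand the empty shaker upright on the same mat, and put the tray back standing flat on the chopping board. Put anything you spill into the bowl as well, and leave the other kitchen things where they are.

Things in the scene. Friction and masses are not known exactly. Their poses are not given: they have to be found in the camera images.
- bowl: clear round food-processor bowl with a blue rim, fixed to the counter: 210 mm outside, 202 mm inside, rim 130 mm above the counter, floor 6 mm, in the middle a grey hub 46 mm wide, 56 mm high; black handle sticks out 70 mm along +x. Origin: centre of its underside. Fixed and out of the way nearby: wooden bowl of tomatoes, plate of onion, can
- caddy: square wooden holder, 93 mm, fixed to the counter, with a 69 mm square pocket (floor 6 mm, walls 20 mm above the counter) in which the shaker's square foot stands and cannot turn. Origin: centre of its underside
- shaker: clear round shaker in the caddy, about 0.18 kg: steel foot 64 x 64 x 14 mm, on it a straight tube 48 mm outside, 42 mm inside (no shoulder), rim 105 mm above the underside. Round black bar handle 18 mm thick sticks out level along +y to 97 mm from the axis, its middle line 55 mm up; grip with 60 N or more. Origin: centre of underside; z up the tube
- shaker_handle (a point): point on the middle line of the shaker's bar handle where to grip it: 72 mm from the tube's axis (along shaker +y), 55 mm above its underside
- cap: round perforated steel cap, 65 mm wide, 25 mm high, 50 g, on the shaker (top 109 mm above the shaker's underside). Quarter-turn screw: lugs in the skirt sit under lugs on the tube. Turn it 1.2 to 1.4 rad counter-clockwise seen from above, then lift straight off; unturned it cannot come off; clockwise it stops. Origin: centre of its underside; z up through the holed top
- cap_mid (a point): centre of the cap, half-way up (12.5 mm above its underside)
- tote: white tipping tray, 150 (x) x 116 (y) mm, about 0.26 kg, floor 5 mm, walls to 38 mm at back (+x) and sides, none at the front (-x): it empties over the front lip. Round black bar 18 mm thick bridges it along y over the middle, middle line 92 mm above the underside, on 14 mm wide uprights at both sides; 106 mm of bar is free. Origin: centre of underside; z up
- tote_bar (a point): middle of the tray's bridge bar, 92 mm above the tray's underside
- board: wooden chopping board, 210 mm (x) by 180 mm (y), 18 mm thick, fixed to the counter; the tray stands on it at first. Origin: centre of its underside
- mat: cork drying mat with blue end stripes, 120 mm (x) by 230 mm (y), 4 mm thick, fixed to the counter. Origin: centre of its underside
- hazelnut1: round brown hazelnut, 16.4 mm, 10 g, in the shaker at first; 2 to 4 of hazelnut1..4 are there (None if absent). Origin: its centre
- hazelnut2: round brown hazelnut, 16.4 mm, 10 g, in the shaker at first; 2 to 4 of hazelnut1..4 are there (None if absent). Origin: its centre
- hazelnut3: round brown hazelnut, 16.4 mm, 10 g, in the shaker at first; 2 to 4 of hazelnut1..4 are there (None if absent). Origin: its centre
- hazelnut4: round brown hazelnut, 16.4 mm, 10 g, in the shaker at first; 2 to 4 of hazelnut1..4 are there (None if absent). Origin: its centre
- pepper1: red bell-pepper piece, a slab 58 x 28 x 18 mm, 25 g, lying in the tray at first; 3 to 5 of pepper1..5 are there (None if absent). Origin: centre of its underside; x along its length
- pepper2: red bell-pepper piece, a slab 58 x 28 x 18 mm, 25 g, lying in the tray at first; 3 to 5 of pepper1..5 are there (None if absent). Origin: centre of its underside; x along its length
- pepper3: red bell-pepper piece, a slab 58 x 28 x 18 mm, 25 g, lying in the tray at first; 3 to 5 of pepper1..5 are there (None if absent). Origin: centre of its underside; x along its length
- pepper4: red bell-pepper piece, a slab 58 x 28 x 18 mm, 25 g, lying in the tray at first; 3 to 5 of pepper1..5 are there (None if absent). Origin: centre of its underside; x along its length
- pepper5: red bell-pepper piece, a slab 58 x 28 x 18 mm, 25 g, lying in the tray at first; 3 to 5 of pepper1..5 are there (None if absent). Origin: centre of its underside; x along its length
- sauce_bowl: small white bowl of red sauce, 100 mm wide, 40 mm high, loose; a bystander: leave it alone. Origin: centre of its underside
- spice_bowl: white bowl of spices, 110 mm wide, 45 mm high, loose; a bystander: leave it alone. Origin: centre of its underside
- oil_bottle: amber oil bottle, 60 mm wide, 200 mm high, loose; a bystander: leave it alone. Origin: centre of its underside
- mill: dark wooden pepper mill, 56 mm wide, 165 mm high, loose; a bystander: leave it alone. Origin: centre of its underside
- spatula: wooden-handled spatula lying on the counter, loose; a bystander: leave it alone. Origin: on it

How it is judged (in metres and radians):
On the way, in this order (a step that is already met when the one before it is completed fails the run):
1. the cap has been unscrewed and taken off the shaker ((z of cap_mid in the frame of shaker above 0.14 m or not (x of cap_mid in the frame of shaker below 0.06 m) or not (x of cap_mid in the frame of shaker above -0.06 m) or not (y of cap_mid in the frame of shaker below 0.06 m) or not (y of cap_mid in the frame of shaker above -0.06 m))), for 0.2 s.
2. all the hazelnuts are in the bowl (horizontal distance between each of hazelnut1, hazelnut2, hazelnut3, hazelnut4 and bowl below 0.1 m and height (world z) of each of hazelnut1, hazelnut2, hazelnut3, hazelnut4 below 0.125 m), for 0.2 s.
At the end, for the whole second after the job is handed in: All hazelnuts and pepper pieces at rest in the bowl, below its rim; cap flat on the mat, shaker upright (0.1 rad) on the mat, their centres 5 mm or more inside its edges; tray flat (0.1 rad) on the board, its centre within 65 mm along and 55 mm across of the board centre; all at rest (all of step 2 and linear speed of each of hazelnut1, hazelnut2, hazelnut3, hazelnut4, pepper1, pepper2, pepper3, pepper4, pepper5, cap, shaker, tote below 0.03 m/s and horizontal distance between each of pepper1, pepper2, pepper3, pepper4, pepper5 and bowl below 0.1 m and height (world z) of each of pepper1, pepper2, pepper3, pepper4, pepper5 below 0.125 m and x of cap_mid in the frame of mat between -0.055 and 0.055 m and y of cap_mid in the frame of mat between -0.11 and 0.11 m and height (world z) of each of cap_mid, tote below 0.024 m and x of shaker in the frame of mat between -0.055 and 0.055 m and y of shaker in the frame of mat between -0.11 and 0.11 m and height (world z) of shaker below 0.01 m and angle between each of shaker, tote's own z axis and vertical below 0.1 rad and x of tote in the frame of board between -0.065 and 0.065 m and y of tote in the frame of board between -0.055 and 0.055 m and height (world z) of tote above 0.013 m); the robot touches nothing.
It fails at once if the sauce bowl is pushed more than 40 mm from where it stood (distance of sauce_bowl from where it was at the start of the episode above 0.04 m).
It fails at once if the spice bowl is pushed more than 40 mm from where it stood (distance of spice_bowl from where it was at the start of the episode above 0.04 m).
It fails at once if the oil bottle is pushed more than 40 mm from where it stood (distance of oil_bottle from where it was at the start of the episode above 0.04 m).
It fails at once if the mill is pushed more than 40 mm from where it stood (distance of mill from where it was at the start of the episode above 0.04 m).
It fails at once if the spatula is pushed more than 40 mm from where it stood (distance of spatula from where it was at the start of the episode above 0.04 m).
Of hazelnut1, hazelnut2, hazelnut3, hazelnut4 only 2 to 4 are there at a start; the rules pass over those that are not, and their reading is None.
Of pepper1, pepper2, pepper3, pepper4, pepper5 only 3 to 5 are there at a start; the rules pass over those that are not, and their reading is None.
At some moment in a run one of tote may be knocked a few centimetres aside while the robot is not near it.
It also fails if it takes over 192 s, if anything falls off the work surface, if the arm or the gripper's body presses on something with over 40 N, if the wrist force passes 120 N, or if a joint passes its speed limit or range.

## Working session

There is one attempt and no reset: what is moved stays moved. The work goes in short steps, Python scripts to look and compute and a tool call to move; the robot and the scene stay as the last step left them, time stands still between calls to the robot, and variables do not carry over. Pictures are saved under pics/ and viewed, at most 16 in all, crops included, and the job is handed in when it is done.

Besides the shell and the picture viewer there is one more tool, called after "Request:" as name(argument=value, ...), one argument or row to a line, values as JSON. apply_moves: Moves the arm, as the interface text tells. Shift numbers are shares of 0.8 m and turn numbers shares of pi/4 rad, none past 1 either way. Its arguments: {"type":"object","properties":{"linear":{"type":"array"},"turn":{"type":"array"},"gripper":{"type":"array"},"grip_force":{"type":"number"}},"required":["linear","turn","gripper"]}

```bash
ls; mkdir -p pics; python3 - <<'E'
from plant import r, imaging
import cv2
for n in("side","top"):
    cv2.imwrite(f"pics/{n}0.png",imaging.snapshot(n)[:,:,::-1]); print(n,imaging.camera_params(n))
s=r.read_state();print(s)
E
```

```text
pics
side {'intrinsics': array([[538.61000188,   0.        , 314.55742719],
       [  0.        , 538.61000188, 237.35715113],
       [  0.        ,   0.        ,   1.        ]]), 'xyz': array([ 256.7973082 ,  833.79003969, 1016.39619171]), 'rotation': array([  45.51280025,    0.59030425, -162.0214606 ])}
top {'intrinsics': array([[577.09962532,   0.        , 318.60908272],
       [  0.        , 577.09962532, 241.50072525],
       [  0.        ,   0.        ,   1.        ]]), 'xyz': array([ 294.87061886,  -47.91519161, 1356.02078129]), 'rotation': array([ 1.20039604e+01,  5.81390500e-02, -9.25023681e+01])}
{'time': 0.1, 'qpos': array([ 7.01855996e+01,  3.05515497e+00,  9.24841219e+01,  2.37369579e-04,
        8.45673944e+01, -6.81638329e+00]), 'qd': array([-0.06364346, -0.13087367, -0.18183444,  0.01991593, -0.05927877,
        0.04897539]), 'joint_torque': array([-1.19039379e-05, -3.94901776e+01, -3.71361959e+01, -1.67142039e-04,
        3.92503527e-03, -8.62339704e-06]), 'ee_pos': array([140.36270302, 608.46416589, 230.16885406]), 'ee_rot': array([-1.79894111e+02, -1.28951671e-02,  1.67001948e+02]), 'force': array([ 0.44455295, -0.03550164, -0.53493166]), 'wrist_torque': array([-0.01918968,  0.06684456, -0.00876051]), 'grip_force': 0.0, 'grip_width': 85.49987189879229}
```

View pics/top0.png

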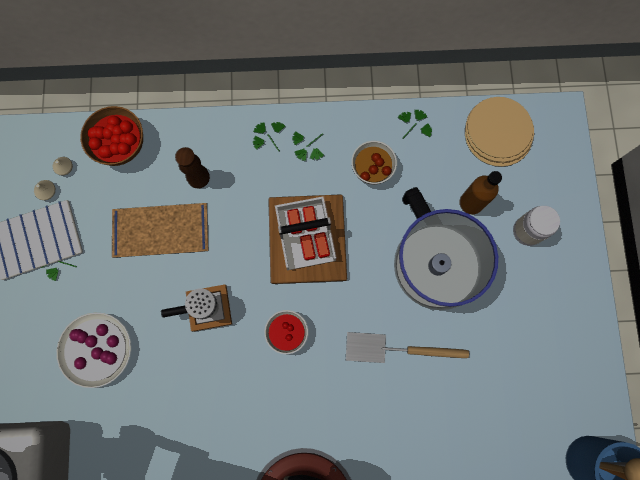

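View pics/side0.png

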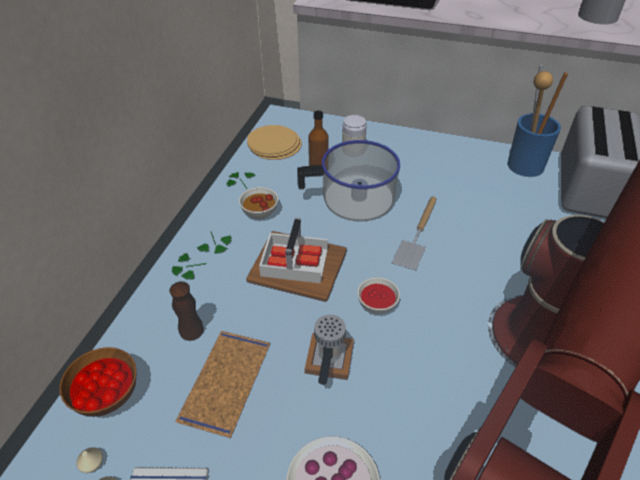

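The top view shows the mat (160,231), caddy/shaker cap (201,304), handle pointing left (+y), tray (306,233) with 4 peppers on the board, bowl (447,258), sauce bowl (287,332) and spatula (365,347). In the side view the cap is at (330,328) and the tray bar at (294,240).

```bash
cat > h.py <<'E'
import numpy as np, cv2
from scipy.spatial.transform import Rotation as R
from plant import r, imaging
P={n:imaging.camera_params(n) for n in("side","top")}
def ray(n,px):
    p=P[n];K=p["intrinsics"];v=np.linalg.inv(K)@[px[0],px[1],1.];v=np.array([v[0],-v[1],-v[2]])
    return np.array(p["xyz"]),R.from_euler("xyz",p["rotation"],degrees=True).as_matrix()@v
def plane(n,px,z):
    o,d=ray(n,px);return o+d*(z-o[2])/d[2]
def proj(n,X):
    p=P[n];c=R.from_euler("xyz",p["rotation"],degrees=True).as_matrix().T@(np.array(X,float)-p["xyz"])
    q=p["intrinsics"]@[c[0],-c[1],-c[2]];return q[:2]/q[2]
def tri(a,b):
    (o1,d1),(o2,d2)=ray("top",a),ray("side",b)
    d1/=np.linalg.norm(d1);d2/=np.linalg.norm(d2)
    s=np.linalg.lstsq(np.c_[d1,-d2],o2-o1,rcond=None)[0]
    A,B=o1+s[0]*d1,o2+s[1]*d2
    return (A+B)/2,np.linalg.norm(A-B)
E
python3 - <<'E'
from h import *
t=cv2.imread("pics/top0.png");s=cv2.imread("pics/side0.png")
a=cv2.resize(t[180:345,150:355],None,fx=3.9,fy=3.6);cv2.imwrite("pics/c1.png",t[185:335,150:350].repeat(4,0).repeat(4,1))
cv2.imwrite("pics/c2.png",s[210:390,230:410].repeat(3,0).repeat(3,1))
print(proj("top",[140,609,231]),proj("side",[140,609,231]))
for n,px in dict(mat=(160,231),board=(307,239),sauce=(287,332),spat=(365,347)).items(): print(n,plane("top",px,0).round())
E
```

```text
[-33.42380048 466.01199649] [464.82771169 583.53249124]
mat [626. 322.   0.]
board [590. -32.   0.]
sauce [371.  24.   0.]
spat [ 329. -155.    0.]
```

View pics/c1.png

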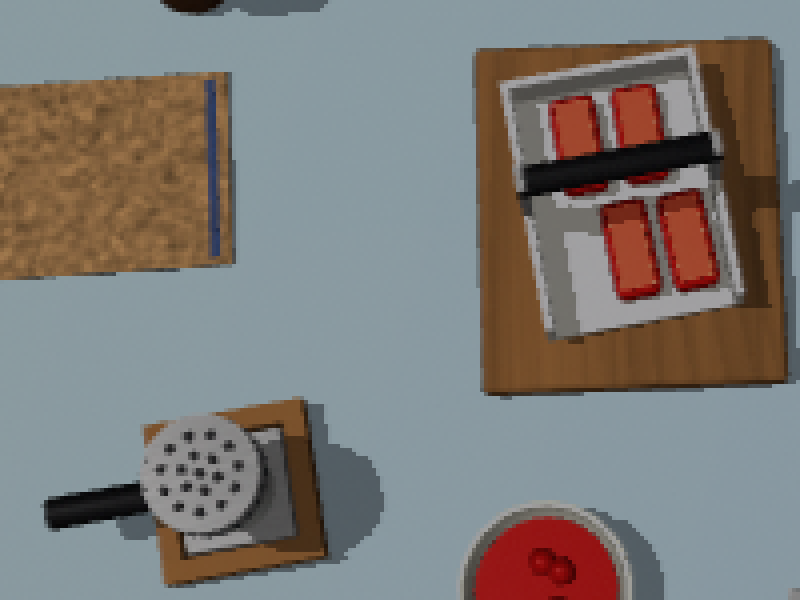

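View pics/c2.png

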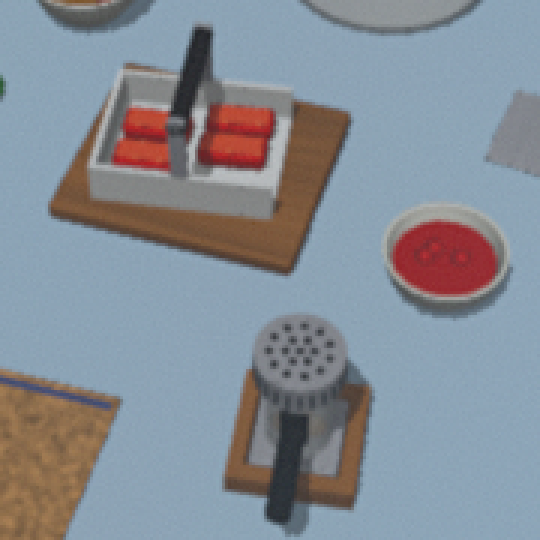

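The crops show the tray's open lip facing down the image (-x). There are four peppers, clear of each other, and the tray bar runs from (281,230) to (329,222). The shaker handle points along +y, slightly skewed.

```bash
python3 - <<'E'
from h import *
T=lambda x,y:(150+x/4,185+y/4); S=lambda x,y:(230+x/3,210+y/3)
def pr(n,a,b):
    X,e=tri(a,b);print(n,X.round(1),"gap",round(e,1));return X
pr("captop",T(201,474),S(300,354))
pr("handleend",T(50,513),S(282,517))
a=pr("barL",T(527,180),S(179,122));b=pr("barR",T(714,148),S(203,34))
d=a-b;print("bar yaw(of +y)",np.degrees(np.arctan2(-d[0],d[1])),np.linalg.norm(d),(a+b)/2)
# caddy corners at z=20, board corners z=18, mat z=4
cad=[plane("top",T(*p),20) for p in((145,428),(303,400),(327,554),(166,584))]
print("caddy",np.mean(cad,0).round(1),[c.round(0)[:2] for c in cad])
e=cad[0]-cad[1];print("caddy yaw",np.degrees(np.arctan2(-e[0],e[1])),[round(np.linalg.norm(cad[i]-cad[i-1])) for i in range(4)])
bd=[plane("top",T(*p),18) for p in((476,49),(770,39),(786,380),(487,394))];print("board",np.mean(bd,0).round(1)); e=bd[0]-bd[1];print(np.degrees(np.arctan2(-e[0],e[1])))
tl=[plane("top",T(*p),z) for p,z in(((502,85),56),((692,48),56),((743,296),56),((548,334),56))]
print("trayrim",np.mean(tl,0).round(1),[c.round(0)[:2] for c in tl])
im={n:cv2.imread(f"pics/{n}0.png") for n in("top","side")}
E={}
for n in im:
    b,g,q=[c.astype(int) for c in cv2.split(im[n])]
    m=((b>q+50)&(b>g+45)).astype(np.uint8)
    k,l,st,_=cv2.connectedComponentsWithStats(m);i=1+st[1:,4].argmax()
    E[n]=cv2.fitEllipse(cv2.convexHull(np.argwhere(l==i)[:,::-1].astype(np.int32)));print(n,E[n],st[i])
pr("bowlrim",E["top"][0],E["side"][0])
hh=cv2.cvtColor(im["top"],cv2.COLOR_BGR2HSV)
m=((hh[:,:,0]<22)&(hh[:,:,1]>90)&(hh[:,:,2]>60)).astype(np.uint8)
k,l,st,c=cv2.connectedComponentsWithStats(m)
for i in range(1,k):
    if st[i,4]>1000:
        rc=cv2.minAreaRect(np.argwhere(l==i)[:,::-1].astype(np.int32));print(rc)
for p in((112,207),(208,203),(209,251),(113,258)):print("mat",plane("top",p,4).round())
for n,a,b in(("mill",(185,156),(180,288)),("bottle",(495,178),(318,115))):pr(n,a,b)
hd=pr("bowlhandle",(411,192),(300,172))
E
```

```text
captop [436.  202.9 111.8] gap 4.2
handleend [421.5 297.1  61.3] gap 0.1
barL [589.7  22.3 113.8] gap 2.6
barR [605.3 -81.8 110.4] gap 4.8
bar yaw(of +y) 8.525865205977484 105.27271878307401 [597.46515461 -29.77224347 112.14109411]
caddy [433.5 201.3  20. ] [array([472., 254.]), array([485., 162.]), array([395., 149.]), array([382., 241.])]
caddy yaw 7.658471558091628 [91, 93, 91, 93]
board [588.3 -32.8  18. ]
-0.49376820302706387
trayrim [594.1 -28.8  56. ] [array([660.,  38.]), array([677., -74.]), array([528., -96.]), array([511.,  16.])]
top ((448.6082763671875, 257.14361572265625), (94.79818725585938, 99.6252212524414), 125.74591827392578) [400 209  98  97 795]
side ((360.70574951171875, 163.4569854736328), (47.172725677490234, 77.37594604492188), 92.56564331054688) [322 140  78  48 346]
bowlrim [ 511.5 -337.7  126.1] gap 4.5
((499.0, 131.0), (68.0, 68.0), 90.0)
((111.50001525878906, 135.0), (57.27565002441406, 61.51828384399414), 45.0)
((373.0, 164.0), (34.0, 36.0), 90.0)
((306.7695007324219, 238.46792602539062), (85.67565155029297, 75.76758575439453), 87.61405944824219)
((159.02146911621094, 229.8135986328125), (47.90146255493164, 97.40192413330078), 86.08174133300781)
((286.0000305175781, 332.0), (35.7770881652832, 35.7770881652832), 63.43495178222656)
mat [690. 438.   4.]
mat [689. 205.   4.]
mat [570. 203.   4.]
mat [563. 432.   4.]
mill [757.6 228.2 152.2] gap 3.2
bottle [ 664.9 -435.1  192.7] gap 4.6
bowlhandle [ 665.2 -270.3  111.5] gap 3.0
```

Request:
apply_moves(
  linear=[
    [0.3675,-0.5088,0],
    [0.3675,-0.5088,0],
    [0.3675,-0.5088,0],
    [0.3675,-0.5088,0],
    [0.3675,-0.5088,0],
    [0.3675,-0.5088,0],
    [0.3675,-0.5088,0],
    [0.3675,-0.5088,0],
    [0.3675,-0.5088,0],
    [0.3675,-0.5088,0],
    [0.3675,-0.5088,0],
    [0.3675,-0.5088,0],
  ],
  turn=[
    [0,0,-1],
    [0,0,-1],
    [0,0,-1],
    [0,0,-1],
    [0,0,-1],
    [0,0,-1],
    [0,0,-1],
    [0,0,-1],
    [0,0,-1],
    [0,0,-1],
    [0,0,-1],
    [0,0,-1],
  ],
  gripper=[0,0,0,0,0,0,0,0,0,0,0,0],
  grip_force=40,
)

```text
time: 1.3
ee_pos: [434.7, 201.0, 230.8]
ee_rot: [-179.9, -0.0, 121.8]
force: [0.1, 0.6, 0.3]
grip_width: 85.3
grip_force: 0.0
```

Request:
apply_moves(
  linear=[
    [0,0,0],
    [0,0,0],
    [0,0,0],
  ],
  turn=[
    [0,0,0],
    [0,0,0],
    [0,0,0],
  ],
  gripper=[0,0,0],
)

```text
time: 1.6
ee_pos: [433.8, 203.1, 231.2]
ee_rot: [-180.0, -0.0, 122.1]
force: [-0.6, 0.1, 0.3]
grip_width: 85.6
grip_force: 0.0
```

```bash
python3 - <<'E'
from h import *
s=r.read_state();print(s["time"],s["ee_pos"],s["ee_rot"],s["qpos"].round(1))
E
```

```text
1.6 [433.84225282 203.07515685 231.23649589] [-1.79997343e+02 -6.41019839e-03  1.22144250e+02] [ 16.2 -17.7 111.3   0.   86.4 -16. ]
```

Request:
apply_moves(
  linear=[
    [0,0,-0.06],
    [0,0,-0.12],
    [0,0,-0.16],
    [0,0,-0.189],
    [0,0,-0.189],
    [0,0,-0.189],
  ],
  turn=[
    [0,0,0],
    [0,0,0],
    [0,0,0],
    [0,0,0],
    [0,0,0],
    [0,0,0],
  ],
  gripper=[0,0,0,0,0,0],
)

```text
time: 2.2
ee_pos: [434.4, 202.5, 80.5]
ee_rot: [-180.0, -0.0, 122.1]
force: [0.0, -0.7, 0.5]
grip_width: 85.6
grip_force: 0.0
```

Request:
apply_moves(
  linear=[
    [0,0,0],
    [0,0,0],
    [0,0,0],
    [0,0,0],
    [0,0,0],
    [0,0,0],
    [0,0,0],
    [0,0,0],
  ],
  turn=[
    [0,0,0],
    [0,0,0],
    [0,0,0],
    [0,0,0],
    [0,0,0],
    [0,0,0],
    [0,0,0],
    [0,0,0],
  ],
  gripper=[0.5,0.5,0.5,0.5,0.5,0.5,0.5,0.5],
  grip_force=40,
)

```text
time: 3.0
ee_pos: [436.5, 202.6, 82.6]
ee_rot: [179.7, 0.1, 122.0]
force: [1.5, 1.4, 6.3]
grip_width: 63.6
grip_force: 44.9
```

Request:
apply_moves(
  linear=[
    [0,0,0],
    [0,0,0],
    [0,0,0],
    [0,0,0],
    [0,0,0],
    [0,0,0],
    [0,0,0],
    [0,0,0],
    [0,0,0],
    [0,0,0],
  ],
  turn=[
    [0,0,0.1],
    [0,0,0.2],
    [0,0,0.3],
    [0,0,0.4],
    [0,0,0.5],
    [0,0,0.6],
    [0,0,0.7],
    [0,0,0.8],
    [0,0,0.9],
    [0,0,1],
  ],
  gripper=[0.5,0.5,0.5,0.5,0.5,0.5,0.5,0.5,0.5,0.5],
  grip_force=50,
)

```text
time: 4.0
ee_pos: [436.5, 202.7, 82.7]
ee_rot: [179.8, 0.2, 167.2]
force: [0.0, 1.7, 7.3]
grip_width: 63.6
grip_force: 53.2
```

Request:
apply_moves(
  linear=[
    [0,0,0],
    [0,0,0],
    [0,0,0],
    [0,0,0],
    [0,0,0],
    [0,0,0],
    [0,0,0],
    [0,0,0],
  ],
  turn=[
    [0,0,0.1],
    [0,0,0.2],
    [0,0,0.3],
    [0,0,0.4],
    [0,0,0.5],
    [0,0,0.6],
    [0,0,0.66],
    [0,0,0.66],
  ],
  gripper=[0.5,0.5,0.5,0.5,0.5,0.5,0.5,0.5],
)

```text
time: 4.8
ee_pos: [436.5, 202.7, 82.7]
ee_rot: [180.0, 0.3, -163.3]
force: [0.4, 0.8, 6.6]
grip_width: 63.9
grip_force: 53.2
```

Request:
apply_moves(
  linear=[
    [0,0,0.005],
    [0,0,0.01],
    [0,0,0.02],
    [0,0,0.03],
    [0,0,0.04],
    [0,0,0.05],
  ],
  turn=[
    [0,0,0],
    [0,0,0],
    [0,0,0],
    [0,0,0],
    [0,0,0],
    [0,0,0],
  ],
  gripper=[0.5,0.5,0.5,0.5,0.5,0.5],
)

```text
time: 5.4
ee_pos: [434.6, 201.8, 121.0]
ee_rot: [-180.0, 0.0, -163.3]
force: [-0.9, 1.0, -1.2]
grip_width: 63.4
grip_force: 54.9
```

```bash
python3 - <<'E'
from h import *
s=r.read_state();print(s["ee_pos"],s["force"],s["grip_width"])
t=imaging.snapshot("top")[:,:,::-1];q=imaging.snapshot("side")[:,:,::-1]
cv2.imwrite("pics/v1.png",np.hstack([t[230:380,130:280].repeat(2,0).repeat(2,1),q[260:410,255:405].repeat(2,0).repeat(2,1)]))
E
```

```text
[434.56001125 201.83696177 120.95220127] [-0.89982648  1.00676176 -1.20764342] 63.449140947931404
```

View pics/v1.png

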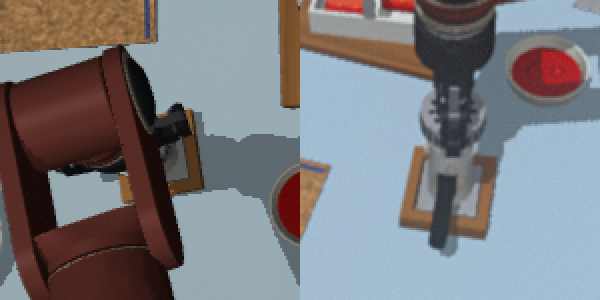

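The cap is off: it hangs in the gripper at (455,125) in the right half, and the shaker is still standing in the caddy. Next I carry the cap to the mat.

Request:
apply_moves(
  linear=[
    [0,0,0.05],
    [0,0,0.1],
    [0.04,0.01,0.13],
    [0.09,0.025,0.13],
    [0.14,0.035,0.13],
    [0.19,0.045,0.12],
    [0.23,0.055,0.08],
    [0.242,0.058,0.03],
    [0.242,0.058,-0.03],
    [0.242,0.058,-0.08],
    [0.242,0.058,-0.12],
    [0.242,0.058,-0.12],
  ],
  turn=[
    [0,0,0],
    [0,0,0],
    [0,0,0],
    [0,0,0],
    [0,0,0],
    [0,0,0],
    [0,0,0],
    [0,0,0],
    [0,0,0],
    [0,0,0],
    [0,0,0],
    [0,0,0],
  ],
  gripper=[0.5,0.5,0.5,0.5,0.5,0.5,0.5,0.5,0.5,0.5,0.5,0.5],
)

```text
time: 6.7
ee_pos: [623.0, 246.8, 16.8]
ee_rot: [180.0, -0.7, -163.3]
force: [-1.1, 0.8, -1.5]
grip_width: 63.7
grip_force: 55.2
```

Request:
apply_moves(
  linear=[
    [0,0,-0.01],
    [0,0,-0.02],
    [0,0,-0.024],
    [0,0,-0.026],
    [0,0,-0.026],
    [0,0,-0.026],
  ],
  turn=[
    [0,0,0],
    [0,0,0],
    [0,0,0],
    [0,0,0],
    [0,0,0],
    [0,0,0],
  ],
  gripper=[0.5,0.5,0.5,0.5,0.5,0.5],
)

```text
time: 7.3
ee_pos: [628.6, 248.5, 4.1]
ee_rot: [-180.0, 0.1, -163.3]
force: [0.3, -0.7, 0.1]
grip_width: 63.6
grip_force: 55.2
```

Request:
apply_moves(
  linear=[
    [0,0,-0.002],
    [0,0,-0.004],
    [0,0,-0.005],
    [0,0,-0.006],
    [0,0,-0.006],
  ],
  turn=[
    [0,0,0],
    [0,0,0],
    [0,0,0],
    [0,0,0],
    [0,0,0],
  ],
  gripper=[0.5,0.5,0.5,0.5,0.5],
)

```text
time: 7.8
ee_pos: [628.1, 248.3, -1.6]
ee_rot: [-180.0, -0.0, -163.3]
force: [-0.6, -0.5, -1.3]
grip_width: 63.2
grip_force: 55.4
```

Request:
apply_moves(
  linear=[
    [0,0,0],
    [0,0,0],
    [0,0,0],
    [0,0,0],
    [0,0,0],
    [0,0,0.03],
    [0,0,0.08],
    [0,0,0.14],
    [0,0,0.2],
    [0,0,0.25],
    [0,0,0.25],
  ],
  turn=[
    [0,0,0],
    [0,0,0],
    [0,0,0],
    [0,0,0],
    [0,0,0],
    [0,0,0],
    [0,0,0],
    [0,0,0],
    [0,0,0],
    [0,0,0],
    [0,0,0],
  ],
  gripper=[0,0,0,0,0,0,0,0,0,0,0],
)

```text
time: 8.9
ee_pos: [632.1, 249.5, 208.2]
ee_rot: [-180.0, 0.9, -163.3]
force: [0.6, 0.7, 0.6]
grip_width: 85.1
grip_force: 0.0
```

```bash
python3 - <<'E'
from h import *
s=r.read_state();print(s["ee_pos"],s["ee_rot"],s["qpos"].round(1),s["grip_width"])
# target grasp tool pose: bar dir (world) u, approach a
yb=np.radians(7.8);u=np.array([-np.sin(yb),np.cos(yb),0]);h=np.array([np.cos(yb),np.sin(yb),0])
be=np.radians(50);a=h*np.sin(be)+np.array([0,0,-np.cos(be)])
for sg in(1,-1):
    x=sg*u;y=np.cross(a,x);M=np.c_[x,y,a]
    G=np.array([434.5,202,61])+76*u
    print(sg,"G",G.round(1),"TCP",(G+19*a).round(1),"a",a.round(3),R.from_matrix(M).as_euler("xyz",degrees=True).round(1))
    M0=R.from_euler("xyz",s["ee_rot"],degrees=True)
    rv=(R.from_matrix(M)*M0.inv()).as_rotvec()/(np.pi/4);print("turn",rv.round(3))
    down=np.c_[x,np.cross([0,0,-1],x),[0,0,-1]];print("down turn",((R.from_matrix(down)*M0.inv()).as_rotvec()/(np.pi/4)).round(3))
E
```

```text
[632.10813318 249.50395647 208.19402838] [-179.98040757    0.85414736 -163.28895144] [ 15.3  10.5  86.5   0.   82.1 -91.4] 85.06273408459792
1 G [424.2 277.3  61. ] TCP [438.6 279.3  48.8] a [ 0.759  0.104 -0.643] [130.    0.   97.8]
turn [ 1.064 -0.661 -2.034]
down turn [ 0.012  0.018 -2.198]
-1 G [424.2 277.3  61. ] TCP [438.6 279.3  48.8] a [ 0.759  0.104 -0.643] [-130.     0.   -82.2]
turn [-0.667 -1.001  1.67 ]
down turn [-0.017  0.012  1.802]
```

Request:
apply_moves(
  linear=[
    [-0.02,0.02,0.05],
    [-0.05,0.04,0.1],
    [-0.05,0.06,0.1],
    [-0.05,0.08,0.1],
    [-0.05,0.1,0.1],
    [-0.05,0.12,0.1],
    [-0.05,0.12,0.1],
    [-0.05,0.12,0.1],
  ],
  turn=[
    [0,0,-1],
    [0,0,-1],
    [0,0,-1],
    [0,0,-1],
    [0,0,-1],
    [0,0,-1],
    [0,0,-1],
    [0,0,-1],
  ],
  gripper=[0,0,0,0,0,0,0,0],
)

```text
time: 9.7
ee_pos: [587.9, 344.1, 277.6]
ee_rot: [-179.9, -0.0, 151.8]
force: [-0.2, 0.6, 0.5]
grip_width: 85.2
grip_force: 0.0
```

Request:
apply_moves(
  linear=[
    [-0.02,0,0],
    [-0.05,0,0],
    [-0.1,0,0],
    [-0.14,0,0],
    [-0.14,0,0],
    [-0.14,0,0],
    [-0.14,0,0],
    [-0.14,0,0],
  ],
  turn=[
    [0,0,-1],
    [0,0,-1],
    [0,0,-1],
    [0,0,-1],
    [0,0,-1],
    [0,0,-1],
    [0,0,-1],
    [0,0,-1],
  ],
  gripper=[0,0,0,0,0,0,0,0],
)

```text
time: 10.5
ee_pos: [476.3, 343.7, 278.4]
ee_rot: [-180.0, 0.0, 106.7]
force: [-0.3, -0.1, -1.0]
grip_width: 85.5
grip_force: 0.0
```

```bash
cat >> h.py <<'E'
import json
def log():
    s=r.read_state();open("log.txt","a").write(json.dumps([s["qpos"].tolist(),s["ee_pos"].tolist(),s["ee_rot"].tolist()])+"\n")
    print(round(s["time"],1),s["ee_pos"].round(1),s["ee_rot"].round(1),"q",s["qpos"].round(1),"F",s["force"].round(1),"w",round(s["grip_width"],1));return s
E
python3 -c "from h import *;log()"
```

```text
10.5 [476.3 343.7 278.4] [-180.     0.   106.7] q [28.6 -3.4 94.4 -0.  89.1 11.8] F [-0.3 -0.1 -1. ] w 85.5
```

Request:
apply_moves(
  linear=[
    [0,0,0],
    [0,0,0],
    [0,0,0],
    [0,0,0],
    [0,0,0],
    [0,0,0],
    [0,0,0],
  ],
  turn=[
    [-0.66,-0.09,-0.2],
    [-0.66,-0.09,-0.2],
    [-0.66,-0.09,-0.2],
    [-0.66,-0.09,-0.2],
    [-0.66,-0.09,-0.2],
    [-0.66,-0.09,-0.2],
    [-0.66,-0.09,-0.2],
  ],
  gripper=[0,0,0,0,0,0,0],
)

```text
time: 11.2
ee_pos: [476.6, 343.7, 279.2]
ee_rot: [-177.6, 29.8, 98.1]
force: [-0.1, 0.0, -0.5]
grip_width: 85.6
grip_force: 0.0
```

```bash
python3 -c "from h import *;log()"
```

```text
11.2 [476.6 343.7 279.2] [-177.6   29.8   98.1] q [ 39.5   9.   84.9 -24.4 103.5  29.9] F [-0.1  0.  -0.5] w 85.6
```

```bash
cat > kin.py <<'E'
import numpy as np, json
from scipy.optimize import least_squares
from scipy.spatial.transform import Rotation as R
rz=lambda q:R.from_euler("z",q,degrees=True).as_matrix()
ry=lambda q:R.from_euler("y",q,degrees=True).as_matrix()
# link chain: J1 z, J2 y, J3 y, J4 about forearm z, J5 y, J6 z (zero pose = straight up)
def fk(q,p):
    h,a1,e,L2,a3,L3,d=p
    M=rz(q[0]);X=M@np.array([a1,e,h]);M=M@ry(q[1]);X=X+M@[0,0,L2]
    M=M@ry(q[2]);X=X+M@[a3,0,L3];M=M@rz(q[3])@ry(q[4]);M=M@rz(q[5]);X=X+M@[0,0,d]
    return X,M
def data():
    D=[json.loads(l) for l in open("log.txt")]
    D+=[[[70.1856,3.055,92.484,0,84.567,-6.816],[140.36,608.46,230.17],[-179.9,0,167]],
        [[16.2,-17.7,111.3,0,86.4,-16],[433.84,203.08,231.24],[180,0,122.14]],[[15.3,10.5,86.5,0,82.1,-91.4],[632.1,249.5,208.2],[-180,.85,-163.3]]]
    return D
def fit():
    D=data()
    return least_squares(lambda p:np.concatenate([fk(q,p)[0]-x for q,x,_ in D]+[1e-3*(np.array(p)-[160,0,74,420,0,590,290])]),[160,0,74,420,0,590,290]).x
LO=np.array([-172.51,-57.92,3.15,-58.71,5.1,-179.66]);HI=np.array([172.51,126.97,148.05,238.71,150.11,179.66])
def ik(X,M,p,q0):
    f=lambda q:np.r_[(fk(q,p)[0]-X)/5,(R.from_matrix(fk(q,p)[1].T@M)).as_rotvec(degrees=True)]
    best=None
    for s in range(12):
        g=q0 if s==0 else np.clip(q0+np.random.default_rng(s).normal(0,40,6),LO+1,HI-1)
        z=least_squares(f,np.clip(g,LO+.5,HI-.5),bounds=(LO,HI))
        if best is None or z.cost<best.cost-1e-3:best=z
        if z.cost<1:return z.x,z.cost
    return best.x,best.cost
if __name__=="__main__":
    p=fit();print(p.round(1))
    for q,x,e in data():
        X,M=fk(q,p);print((X-x).round(1),np.degrees(R.from_matrix(M.T@R.from_euler("xyz",e,degrees=True).as_matrix()).magnitude()).round(1))
E
python3 kin.py
```

```text
[238.3  -2.8  74.1 425.5  95.3 612.7 279.1]
[ 0.1 -0.1  0.2] 90.0
[-0.1 -0.  -0. ] 90.0
[ 0.1 -0.1 -0.1] 90.0
[ 0.   0.1 -0.3] 90.1
[0.  0.2 0.2] 90.0
```

```bash
sed -i 's/M=M@rz(q\[5\])/M=M@rz(q[5]+OFF)/; s/^LO=/OFF=-90\nLO=/' kin.py; sed -i 's/^def fk/OFF=-90\ndef fk/' kin.py; python3 kin.py | tail -2
cat > plan.py <<'E'
from kin import *
import itertools
p=fit();B=np.array([512,-338,0.])
def tool(be,ga):  # tool in shaker frame, x,y,z columns; bar=+y
    T=np.c_[[0,1,0],[1,0,0],[0,0,-1]].astype(float)
    return R.from_euler("y",-be,degrees=True).as_matrix()@R.from_euler("x",-ga,degrees=True).as_matrix()@T
def tcp(Xs,Rs,T,g=76):
    M=Rs@T;return Xs+Rs@np.array([0,g,55.])+19*M[:,2],M
def pose(psi,ze,tau,off=25):
    ax=np.array([-np.sin(np.radians(ze)),np.cos(np.radians(ze)),0])
    Rs=R.from_rotvec(ax*np.radians(tau)).as_matrix()@rz(psi)
    c,s=np.cos(np.radians(tau)),np.sin(np.radians(tau))
    z=max(168,148+105*c+45*s)
    m=B+[-off*np.cos(np.radians(ze)),-off*np.sin(np.radians(ze)),z]
    return m-Rs@np.array([0,0,105.]),Rs
marg=lambda q:np.min(np.r_[q-LO,HI-q][[1,2,3,4,5,7,8,9,10,11]])
if __name__=="__main__":
    q0=np.array([39.5,9,84.9,-24.4,103.5,29.9])
    for be,ga in itertools.product((-20,0,20,30),(0,20,35,50)):
        T=tool(be,ga);row=[]
        for Xs,yaw in(([434.5,202,6],7.8),([434.5,202,150],7.8),([628,345,4],0),([628,345,4],20)):
            X,M=tcp(np.array(Xs,float),rz(yaw),T);q,c=ik(X,M,p,q0);row.append(round(marg(q)) if c<1 else None)
        if None in row: continue
        best=[]
        for psi in range(-150,181,30):
          for ze in range(-180,180,30):
            X,M=tcp(*pose(psi,ze,118),T)
            sp=[X-M[:,2]*t for t in(0,70,150)]
            if min(sp[0][2]-30,sp[1][2]-43,sp[2][2]-45)<140 or min(np.hypot(*(s[:2]-[665,-435])) for s in sp)<85: continue
            z=least_squares(lambda q:np.r_[(fk(q,p)[0]-X)/5,R.from_matrix(fk(q,p)[1].T@M).as_rotvec(degrees=True)],[-30,0,100,20,90,0],bounds=(LO,HI),max_nfev=60)
            if z.cost<1:best.append((round(marg(z.x)),psi,ze,z.x.round().tolist()))
        best.sort(reverse=True,key=lambda b:b[0]);print(be,ga,row,best[:3])
E
time python3 plan.py
```

```text
[ 0.   0.1 -0.3] 179.9
[0.  0.2 0.2] 180.0
-20 0 [13, 14, 24, 7] [(36, -90, -180, [-60.0, 22.0, 112.0, 114.0, 103.0, 127.0]), (36, -30, -150, [-60.0, 23.0, 105.0, 93.0, 114.0, 108.0]), (35, 0, -150, [-60.0, 17.0, 113.0, 92.0, 104.0, 78.0])]
-20 20 [21, 19, 27, 11] [(40, -60, -150, [-61.0, 22.0, 99.0, 85.0, 110.0, 139.0]), (39, 30, -120, [-63.0, 16.0, 109.0, 76.0, 111.0, 81.0]), (36, -30, -150, [-62.0, 10.0, 113.0, 86.0, 97.0, 112.0])]
-20 35 [26, 21, 27, 14] [(40, 0, -120, [-61.0, 14.0, 101.0, 66.0, 110.0, 111.0]), (38, -60, -150, [-61.0, 15.0, 100.0, 75.0, 102.0, 142.0]), (31, -30, -150, [-62.0, -0.0, 117.0, 80.0, 84.0, 118.0])]
-20 50 [26, 22, 24, 15] [(42, 0, -120, [-61.0, 5.0, 107.0, 61.0, 98.0, 114.0]), (40, 60, -90, [-66.0, 11.0, 107.0, 62.0, 110.0, 79.0]), (34, -30, -120, [-55.0, 21.0, 86.0, 52.0, 116.0, 135.0])]
0 0 [17, 17, 28, 9] [(34, -30, -150, [-59.0, 22.0, 114.0, 111.0, 109.0, 107.0]), (23, -60, -180, [-53.0, 14.0, 125.0, 135.0, 90.0, 92.0]), (23, -30, -120, [-57.0, 33.0, 95.0, 98.0, 128.0, 151.0])]
0 20 [33, 28, 37, 21] [(36, 0, -120, [-63.0, 20.0, 106.0, 85.0, 114.0, 
[... 1451 characters left out ...]
27, -120, -150, [-60.0, 15.0, 111.0, 100.0, 79.0, -153.0])]
30 20 [17, 23, 19, 19] [(46, -150, -150, [-58.0, 34.0, 86.0, 79.0, 104.0, -121.0]), (35, -120, -150, [-61.0, 20.0, 99.0, 82.0, 90.0, -145.0]), (34, -90, -120, [-55.0, 31.0, 84.0, 70.0, 112.0, -146.0])]
30 35 [10, 13, 13, 7] [(41, -150, -180, [-63.0, 11.0, 107.0, 82.0, 76.0, -139.0]), (39, -120, -150, [-59.0, 24.0, 90.0, 71.0, 99.0, -141.0]), (36, 30, -90, [-66.0, 17.0, 106.0, 79.0, 114.0, 137.0])]
30 50 [6, 6, 8, 0] [(47, -150, -180, [-63.0, 16.0, 98.0, 71.0, 87.0, -133.0]), (44, 150, 150, [-68.0, 22.0, 104.0, 90.0, 88.0, -124.0]), (41, -120, -150, [-57.0, 30.0, 80.0, 61.0, 109.0, -138.0])]
real	1m38.550s
user	1m38.212s
sys	0m0.174s
```

```bash
sed -i 's/OFF=-90/OFF=90/' kin.py; python3 kin.py | tail -1
cat > path.py <<'E'
from plan import *
def loc(X,M,q):
    z=least_squares(lambda v:np.r_[(fk(v,p)[0]-X)/5,R.from_matrix(fk(v,p)[1].T@M).as_rotvec(degrees=True)],np.clip(q,LO+.1,HI-.1),bounds=(LO,HI));return z.x,z.cost
E
python3 - <<'E'
from path import *
for ga in(30,40):
  for psi,ze in((0,-120),(0,-100),(30,-100),(0,-90)):
    T=tool(0,ga);q=np.array([39.5,9,84.9,-24.4,103.5,29.9]);o=[];ok=1e9
    W=[(np.array([434.5,202,z]),rz(7.8)) for z in(6,60,120,170)]
    e=pose(psi,ze,0)
    for t in np.linspace(0,1,8)[1:]: W.append((W[3][0]*(1-t)+e[0]*t,rz(7.8+(psi-7.8)*t)))
    W+=[pose(psi,ze,t) for t in range(10,121,10)]
    mx=0;mz=1e9
    for i,(Xs,Rs) in enumerate(W):
        X,M=tcp(Xs,Rs,T);n,c=loc(X,M,q)
        if i:mx=max(mx,abs(n-q).max())
        q=n;o.append((c,marg(q)));mz=min(mz,*[(X-M[:,2]*t)[2]-45 for t in(70,150)]) if i>10 else mz
        if i in(0,3,10,16,22):print(q.round().tolist(),X.round())
    print(ga,psi,ze,"cost",max(a for a,_ in o).round(2),"marg",min(b for _,b in o).round(),"step",mx.round(),"lowz",mz.round())
E
```

```text
[0.  0.2 0.2] 0.1
[38.0, 10.0, 108.0, -26.0, 79.0, 39.0] [425. 268.  45.]
[38.0, -1.0, 103.0, -26.0, 94.0, 31.0] [425. 268. 209.]
[-20.0, -5.0, 109.0, -30.0, 69.0, -11.0] [ 524. -250.  187.]
[-47.0, -11.0, 109.0, 36.0, 79.0, -45.0] [ 539. -225.  256.]
[-64.0, 14.0, 109.0, 82.0, 108.0, -60.0] [ 510. -275.  251.]
30 0 -120 cost 0.0 marg 28.0 step 12.0 lowz 197.0
[38.0, 10.0, 108.0, -26.0, 79.0, 39.0] [425. 268.  45.]
[38.0, -1.0, 103.0, -26.0, 94.0, 31.0] [425. 268. 209.]
[-20.0, -7.0, 110.0, -30.0, 69.0, -11.0] [ 516. -247.  187.]
[-44.0, -1.0, 97.0, 28.0, 97.0, -41.0] [ 521. -222.  263.]
[-58.0, 28.0, 88.0, 68.0, 128.0, -43.0] [ 509. -287.  258.]
30 0 -100 cost 0.0 marg 22.0 step 12.0 lowz 212.0
[38.0, 10.0, 108.0, -26.0, 79.0, 39.0] [425. 268.  45.]
[38.0, -1.0, 103.0, -26.0, 94.0, 31.0] [425. 268. 209.]
[-28.0, -21.0, 122.0, -19.0, 55.0, -50.0] [ 483. -256.  187.]
[-52.0, -10.0, 109.0, 39.0, 91.0, -75.0] [ 489. -224.  250.]
[-63.0, 22.0, 101.0, 75.0, 122.0, -70.0] [ 480. -274.  245.]
30 30 -100 cost 0.0 marg 24.0 step 14.0 lowz 185.0
[38.0, 10.0, 108.0, -26.0, 79.0, 39.0] [425. 268
[... 959 characters left out ...]
12.0 lowz 221.0
[41.0, 15.0, 105.0, -33.0, 85.0, 43.0] [426. 265.  46.]
[41.0, 3.0, 101.0, -33.0, 99.0, 34.0] [426. 265. 210.]
[-25.0, -24.0, 127.0, -30.0, 47.0, -40.0] [ 484. -258.  188.]
[-51.0, -16.0, 113.0, 36.0, 82.0, -73.0] [ 490. -227.  250.]
[-64.0, 16.0, 104.0, 71.0, 114.0, -69.0] [ 481. -275.  243.]
40 30 -100 cost 0.0 marg 18.0 step 15.0 lowz 201.0
[41.0, 15.0, 105.0, -33.0, 85.0, 43.0] [426. 265.  46.]
[41.0, 3.0, 101.0, -33.0, 99.0, 34.0] [426. 265. 210.]
[-16.0, -7.0, 112.0, -42.0, 68.0, -2.0] [ 512. -249.  188.]
[-39.0, -0.0, 94.0, 16.0, 98.0, -38.0] [ 512. -225.  262.]
[-53.0, 31.0, 79.0, 54.0, 133.0, -40.0] [ 512. -289.  256.]
40 0 -90 cost 0.0 marg 17.0 step 12.0 lowz 222.0
```

Request:
apply_moves(
  linear=[
    [-0.04,-0.008,-0.05],
    [-0.0756,-0.0146,-0.1],
    [-0.0756,-0.0146,-0.151],
    [-0.0756,-0.0146,-0.151],
    [-0.0756,-0.0146,-0.151],
  ],
  turn=[
    [0.006,-0.046,0.02],
    [0.006,-0.046,0.02],
    [0.006,-0.046,0.02],
    [0.006,-0.046,0.02],
    [0.006,-0.046,0.02],
  ],
  gripper=[0,0,0,0,0],
)

```text
time: 11.7
ee_pos: [416.3, 332.1, 158.9]
ee_rot: [-179.9, 29.9, 97.8]
force: [0.9, 0.1, 1.0]
grip_width: 85.2
grip_force: 0.0
```

```bash
python3 - <<'E'
from h import *
log()
t=imaging.snapshot("top")[:,:,::-1];q=imaging.snapshot("side")[:,:,::-1]
cv2.imwrite("pics/v2.png",np.hstack([t[190:380,80:280].repeat(2,0).repeat(2,1),q[220:410,210:410].repeat(2,0).repeat(2,1)]))
E
```

```text
11.7 [416.3 332.1 158.9] [-179.9   29.9   97.8] q [ 42.8   6.9  99.1 -24.   92.1  38.1] F [0.9 0.1 1. ] w 85.2
```

View pics/v2.png

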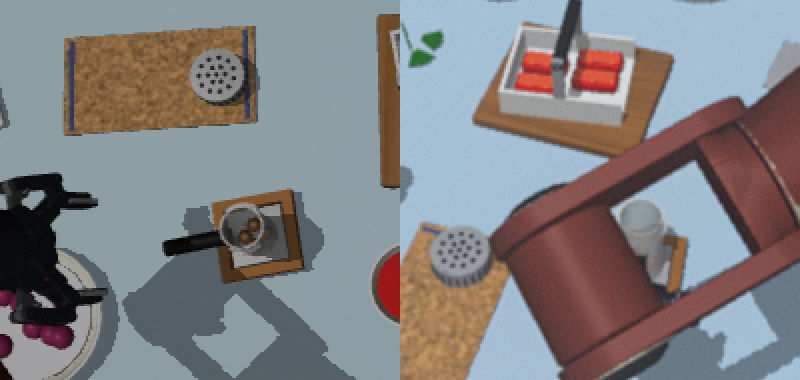

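The cap lies flat on the mat (217,75). The open shaker (243,230) holds about 3 nuts, and the open fingers straddle the line of the handle.

Request:
apply_moves(
  linear=[
    [0.003,-0.025,-0.045],
    [0.006,-0.05,-0.09],
    [0.009,-0.07,-0.125],
    [0.011,-0.08,-0.141],
    [0.011,-0.08,-0.141],
    [0.011,-0.08,-0.141],
  ],
  turn=[
    [0,0,0],
    [0,0,0],
    [0,0,0],
    [0,0,0],
    [0,0,0],
    [0,0,0],
  ],
  gripper=[0,0,0,0,0,0],
)

```text
time: 12.4
ee_pos: [426.2, 270.0, 47.2]
ee_rot: [179.9, 29.8, 97.7]
force: [0.6, -0.0, -0.1]
grip_width: 85.5
grip_force: 0.0
```

Request:
apply_moves(
  linear=[
    [0,0,0],
    [0,0,0],
    [0,0,0],
    [0,0,0],
    [0,0,0],
    [0,0,0],
    [0,0,0],
    [0,0,0],
    [0,0,0],
    [0,0,0],
  ],
  turn=[
    [0,0,0],
    [0,0,0],
    [0,0,0],
    [0,0,0],
    [0,0,0],
    [0,0,0],
    [0,0,0],
    [0,0,0],
    [0,0,0],
    [0,0,0],
  ],
  gripper=[1,1,1,1,1,1,1,1,1,1],
  grip_force=100,
)

```text
time: 13.4
ee_pos: [425.0, 268.9, 45.3]
ee_rot: [-180.0, 29.8, 97.8]
force: [2.1, 1.1, 2.6]
grip_width: 15.2
grip_force: 97.2
```

```bash
python3 -c "from h import *;log()"
```

```text
13.4 [425.  268.9  45.3] [-180.    29.8   97.8] q [ 37.6  10.2 107.7 -26.1  79.2  38.7] F [2.1 1.1 2.6] w 15.2
```

Request:
apply_moves(
  linear=[
    [0,0,0.01],
    [0,0,0.03],
    [0,0,0.06],
    [0,0,0.1],
    [0,0,0.14],
    [0,0,0.18],
    [0,0,0.205],
    [0,0,0.205],
    [0,0,0.205],
  ],
  turn=[
    [0,0,0],
    [0,0,0],
    [0,0,0],
    [0,0,0],
    [0,0,0],
    [0,0,0],
    [0,0,0],
    [0,0,0],
    [0,0,0],
  ],
  gripper=[1,1,1,1,1,1,1,1,1],
)

```text
time: 14.3
ee_pos: [423.5, 268.5, 207.8]
ee_rot: [-179.8, 29.8, 97.9]
force: [-0.3, -1.0, -2.1]
grip_width: 15.2
grip_force: 98.1
```

```bash
python3 - <<'E'
from h import *
log()
q=imaging.snapshot("side")[:,:,::-1];t=imaging.snapshot("top")[:,:,::-1]
cv2.imwrite("pics/v3.png",np.hstack([t[180:380,100:300].repeat(2,0).repeat(2,1),q[180:380,220:420].repeat(2,0).repeat(2,1)]))
from path import *
T=tool(0,30);X0,M0=None,None
s=r.read_state();Xc=s["ee_pos"];Mc=R.from_euler("xyz",s["ee_rot"],degrees=True).as_matrix()
for tau in(0,30,60,80,95,110,118,125):
    X,M=tcp(*pose(0,-100,tau),T);print(tau,X.round(),((X-Xc)/800).round(3));Xc=X
E
```

```text
14.3 [423.5 268.5 207.8] [-179.8   29.8   97.9] q [ 37.6  -1.3 102.7 -25.5  94.3  31.4] F [-0.3 -1.  -2.1] w 15.2
0 [ 516. -247.  187.] [ 0.117 -0.644 -0.025]
30 [ 521. -223.  237.] [0.005 0.03  0.063]
60 [ 521. -222.  263.] [0.    0.    0.033]
80 [ 518. -236.  264.] [-0.003 -0.017  0.001]
95 [ 515. -252.  255.] [-0.004 -0.02  -0.011]
110 [ 512. -272.  252.] [-0.004 -0.025 -0.003]
118 [ 510. -284.  257.] [-0.003 -0.015  0.006]
125 [ 508. -295.  260.] [-0.002 -0.014  0.003]
```

View pics/v3.png

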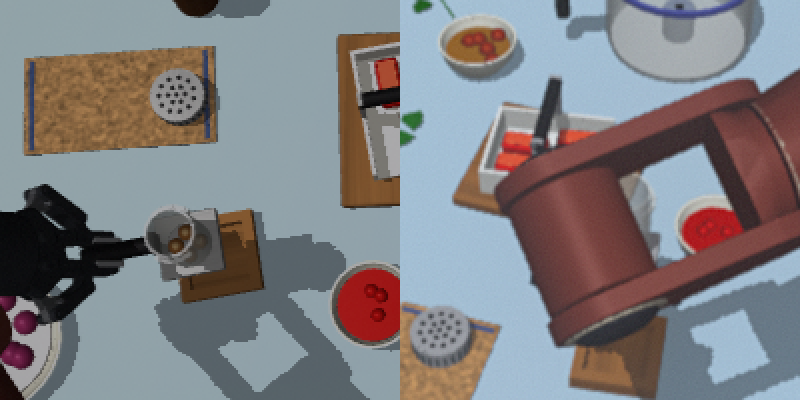

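The shaker has come out of the caddy upright at (185,240), with the nuts inside.

Request:
apply_moves(
  linear=[
    [0.004,-0.02,0],
    [0.01,-0.055,0.01],
    [0.018,-0.1,0.02],
    [0.026,-0.145,0.02],
    [0.035,-0.19,0.02],
    [0.043,-0.235,0.02],
    [0.051,-0.28,0.02],
    [0.059,-0.325,0.02],
    [0.067,-0.37,0.02],
    [0.075,-0.415,0.02],
    [0.083,-0.46,0.02],
    [0.09,-0.5,0.02],
  ],
  turn=[
    [0,0,-0.01],
    [0,0,-0.02],
    [0,0,-0.04],
    [0,0,-0.05],
    [0,0,-0.06],
    [0,0,-0.07],
    [0,0,-0.09],
    [0,0,-0.1],
    [0,0,-0.12],
    [0,0,-0.14],
    [0,0,-0.16],
    [0,0,-0.173],
  ],
  gripper=[1,1,1,1,1,1,1,1,1,1,1,1],
)

```text
time: 15.6
ee_pos: [494.9, -133.6, 223.1]
ee_rot: [-179.7, 29.8, 90.1]
force: [-0.4, -0.2, -3.2]
grip_width: 15.2
grip_force: 98.4
```

Request:
apply_moves(
  linear=[
    [0.008,-0.04,-0.005],
    [0.016,-0.08,-0.01],
    [0.022,-0.115,-0.015],
    [0.025,-0.135,-0.02],
    [0.026,-0.144,-0.02],
    [0.026,-0.144,-0.02],
    [0.026,-0.144,-0.02],
  ],
  turn=[
    [0,0,0],
    [0,0,0],
    [0,0,0],
    [0,0,0],
    [0,0,0],
    [0,0,0],
    [0,0,0],
  ],
  gripper=[1,1,1,1,1,1,1],
)

```text
time: 16.3
ee_pos: [517.1, -245.8, 208.7]
ee_rot: [-179.9, 29.8, 90.1]
force: [-0.4, 0.3, -2.7]
grip_width: 14.9
grip_force: 98.4
```

```bash
python3 -c "from h import *;log()"
```

```text
16.3 [ 517.1 -245.8  208.7] [-179.9   29.8   90.1] q [-19.7  -7.8 108.7 -29.7  70.9 -11.9] F [-0.4  0.3 -2.7] w 14.9
```

Request:
apply_moves(
  linear=[
    [0.001,0.008,0.015],
    [0.002,0.016,0.025],
    [0.003,0.022,0.035],
    [0.004,0.026,0.042],
    [0.005,0.029,0.047],
    [0.005,0.03,0.05],
    [0.005,0.03,0.05],
  ],
  turn=[
    [0.153,-0.027,0],
    [0.306,-0.053,0],
    [0.46,-0.08,0],
    [0.613,-0.107,0],
    [0.767,-0.133,0],
    [0.92,-0.16,0],
    [0.92,-0.16,0],
  ],
  gripper=[1,1,1,1,1,1,1],
)

```text
time: 17.0
ee_pos: [520.8, -224.0, 248.9]
ee_rot: [173.4, -11.6, 88.8]
force: [-0.1, -1.0, -2.8]
grip_width: 15.1
grip_force: 98.2
```

Request:
apply_moves(
  linear=[
    [0,0,0.005],
    [0,-0.002,0.01],
    [-0.001,-0.006,0.013],
    [-0.002,-0.01,0.015],
    [-0.003,-0.014,0.015],
    [-0.004,-0.018,0.015],
    [-0.005,-0.022,0.015],
    [-0.005,-0.022,0.015],
  ],
  turn=[
    [0.131,-0.023,0],
    [0.263,-0.046,0],
    [0.394,-0.069,0],
    [0.526,-0.091,0],
    [0.657,-0.114,0],
    [0.789,-0.137,0],
    [0.92,-0.16,0],
    [0.92,-0.16,0],
  ],
  gripper=[1,1,1,1,1,1,1,1],
)

```text
time: 17.8
ee_pos: [516.5, -239.7, 257.3]
ee_rot: [164.2, -53.0, 94.0]
force: [-0.6, 0.0, -3.2]
grip_width: 15.4
grip_force: 98.4
```

```bash
python3 - <<'E'
from h import *
s=log()
from path import *
T=tool(0,30);M=R.from_euler("xyz",s["ee_rot"],degrees=True).as_matrix();Rs=M@T.T
G=s["ee_pos"]-19*M[:,2];m=G-Rs@np.array([0,76,-50]);print("mouth",m.round(),"zaxis",Rs[:,2].round(2),"tilt",np.degrees(np.arccos(Rs[2,2])))
E
```

```text
17.8 [ 516.5 -239.7  257.3] [164.2 -53.   94. ] q [-51.8   9.9  94.   44.1 109.3 -45.6] F [-0.6  0.  -3.2] w 15.4
mouth [ 515. -313.  199.] zaxis [-0.17 -0.98  0.1 ] tilt 84.12440598772507
```

Request:
apply_moves(
  linear=[
    [-0.001,-0.007,-0.003],
    [-0.002,-0.014,-0.006],
    [-0.003,-0.022,-0.009],
    [-0.005,-0.03,-0.009],
    [-0.006,-0.038,-0.008],
    [-0.008,-0.047,-0.006],
    [-0.009,-0.055,-0.004],
    [-0.009,-0.055,-0.004],
    [-0.009,-0.055,-0.004],
    [-0.009,-0.055,-0.004],
    [-0.009,-0.055,-0.004],
    [-0.009,-0.055,-0.004],
  ],
  turn=[
    [0.11,-0.02,0],
    [0.22,-0.039,0],
    [0.33,-0.058,0],
    [0.44,-0.078,0],
    [0.55,-0.097,0],
    [0.66,-0.116,0],
    [0.77,-0.136,0],
    [0.8,-0.141,0],
    [0.8,-0.141,0],
    [0.8,-0.141,0],
    [0.8,-0.141,0],
    [0.8,-0.141,0],
  ],
  gripper=[1,1,1,1,1,1,1,1,1,1,1,1],
)

```text
time: 19.0
ee_pos: [510.3, -283.9, 258.6]
ee_rot: [83.7, -81.2, 171.5]
force: [-1.4, -0.3, -2.7]
grip_width: 15.4
grip_force: 98.5
```

```bash
python3 - <<'E'
from h import *
s=log()
q=imaging.snapshot("side")[:,:,::-1];t=imaging.snapshot("top")[:,:,::-1]
cv2.imwrite("pics/v4.png",np.hstack([t[180:380,350:550].repeat(2,0).repeat(2,1),q[80:280,280:480].repeat(2,0).repeat(2,1)]))
E
```

```text
19.0 [ 510.3 -283.9  258.6] [ 83.7 -81.2 171.5] q [-57.6  28.2  88.5  68.3 128.  -42.6] F [-1.4 -0.3 -2.7] w 15.4
```

View pics/v4.png

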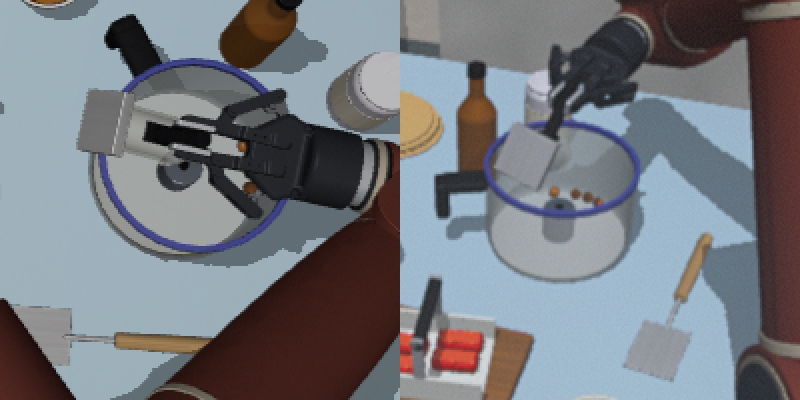

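Four nuts are visible in the side view, at (554,191) to (600,202), coming out over the bowl. I'll hold, check again, then look into the shaker.

Request:
apply_moves(
  linear=[
    [0,0,0],
    [0,0,0],
    [0,0,0],
    [0,0,0],
    [0,0,0],
    [0,0,0],
    [0,0,0],
    [0,0,0],
  ],
  turn=[
    [0.1,0,0],
    [0,0,0],
    [0.1,0,0],
    [0,0,0],
    [0.1,0,0],
    [0,0,0],
    [0,0,0],
    [0,0,0],
  ],
  gripper=[1,1,1,1,1,1,1,1],
)

```text
time: 19.9
ee_pos: [510.2, -284.4, 258.5]
ee_rot: [82.9, -81.3, 172.3]
force: [0.9, 0.1, -2.3]
grip_width: 15.4
grip_force: 98.7
```

```bash
python3 - <<'E'
from h import *
q=imaging.snapshot("side")[:,:,::-1];t=imaging.snapshot("top")[:,:,::-1]
cv2.imwrite("pics/v5.png",np.hstack([t[200:300,380:520].repeat(3,0).repeat(3,1),q[130:230,310:420].repeat(3,0).repeat(3,1)]))
E
```

```text
(no output)
```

View pics/v5.png

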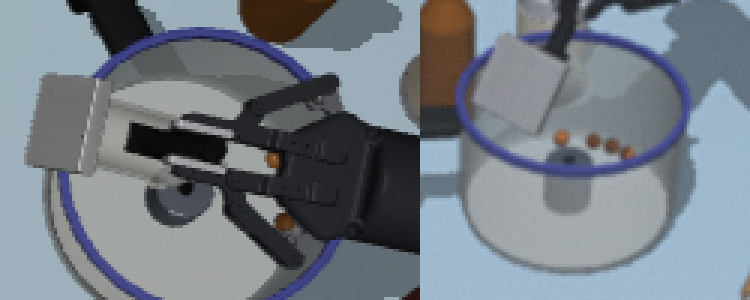

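Four nuts lie at rest on the bowl floor, far side (right half, (562,135) to (627,152)), so the shaker is empty. I'll tip it back upright.

Request:
apply_moves(
  linear=[
    [0.002,0.01,0.005],
    [0.004,0.02,0.008],
    [0.006,0.03,0.01],
    [0.007,0.04,0.012],
    [0.008,0.05,0.014],
    [0.009,0.055,0.014],
  ],
  turn=[
    [-0.16,0.028,0],
    [-0.32,0.056,0],
    [-0.48,0.084,0],
    [-0.64,0.112,0],
    [-0.8,0.141,0],
    [-0.8,0.141,0],
  ],
  gripper=[1,1,1,1,1,1],
)

```text
time: 20.6
ee_pos: [518.3, -239.2, 273.0]
ee_rot: [163.1, -52.6, 95.0]
force: [0.2, 0.6, -1.3]
grip_width: 15.1
grip_force: 98.7
```

Request:
apply_moves(
  linear=[
    [0,0.01,0],
    [0,0.02,0],
    [0,0.025,0],
    [0,0.03,0],
    [0,0.03,0],
    [0,0.03,0],
    [0,0.03,0],
  ],
  turn=[
    [-0.15,0.026,0],
    [-0.31,0.053,0],
    [-0.46,0.08,0],
    [-0.61,0.107,0],
    [-0.77,0.133,0],
    [-0.92,0.16,0],
    [-0.92,0.16,0],
  ],
  gripper=[1,1,1,1,1,1,1],
)

```text
time: 21.3
ee_pos: [517.5, -213.5, 268.7]
ee_rot: [173.3, -11.8, 89.1]
force: [-0.6, -0.2, -2.4]
grip_width: 15.1
grip_force: 98.7
```

Request:
apply_moves(
  linear=[
    [0,0,-0.01],
    [0,0,-0.02],
    [0,0,-0.03],
    [0,0,-0.03],
    [0,0,-0.03],
    [0,0,-0.03],
    [0,0,-0.03],
  ],
  turn=[
    [-0.15,0.026,0],
    [-0.31,0.053,0],
    [-0.46,0.08,0],
    [-0.61,0.107,0],
    [-0.77,0.133,0],
    [-0.92,0.16,0],
    [-0.92,0.16,0],
  ],
  gripper=[1,1,1,1,1,1,1],
)

```text
time: 22.0
ee_pos: [515.6, -213.7, 239.5]
ee_rot: [-179.3, 29.5, 90.4]
force: [0.2, -0.1, -3.1]
grip_width: 15.3
grip_force: 99.1
```

```bash
python3 - <<'E'
from h import *
s=log()
from path import *
T=tool(0,30);M=R.from_euler("xyz",s["ee_rot"],degrees=True).as_matrix();Md=rz(0)@T
print("turn to upright",(R.from_matrix(Md@M.T).as_rotvec()/(np.pi/4)).round(3), "shift to mat", ((np.array([628,411.5,60])-s["ee_pos"])/800).round(3))
E
```

```text
22.0 [ 515.6 -213.7  239.5] [-179.3   29.5   90.4] q [-16.5 -10.  107.5 -29.3  75.8 -11.1] F [ 0.2 -0.1 -3.1] w 15.3
turn to upright [-0.012 -0.013 -0.001] shift to mat [ 0.14   0.781 -0.224]
```

Request:
apply_moves(
  linear=[
    [0.004,0.02,0],
    [0.012,0.06,0],
    [0.021,0.115,0],
    [0.031,0.17,0],
    [0.041,0.225,0],
    [0.051,0.28,0],
    [0.061,0.335,0],
    [0.071,0.39,0],
    [0.081,0.445,0],
    [0.091,0.5,0],
    [0.1,0.55,0],
    [0.11,0.6,0],
  ],
  turn=[
    [-0.012,-0.013,0],
    [-0.012,-0.013,0],
    [-0.012,-0.013,0],
    [-0.012,-0.013,0],
    [-0.012,-0.013,0],
    [-0.012,-0.013,0],
    [-0.012,-0.013,0],
    [-0.012,-0.013,0],
    [-0.012,-0.013,0],
    [-0.012,-0.013,0],
    [-0.012,-0.013,0],
    [-0.012,-0.013,0],
  ],
  gripper=[1,1,1,1,1,1,1,1,1,1,1,1],
)

```text
time: 23.2
ee_pos: [605.6, 264.6, 242.9]
ee_rot: [179.8, 30.2, 89.8]
force: [1.1, -0.1, -2.2]
grip_width: 15.2
grip_force: 98.8
```

Request:
apply_moves(
  linear=[
    [0.009,0.05,-0.01],
    [0.018,0.1,-0.03],
    [0.024,0.14,-0.07],
    [0.028,0.165,-0.11],
    [0.03,0.178,-0.15],
    [0.03,0.181,-0.18],
    [0.03,0.181,-0.2],
    [0.03,0.181,-0.2],
    [0.03,0.181,-0.2],
  ],
  turn=[
    [0,0,0],
    [0,0,0],
    [0,0,0],
    [0,0,0],
    [0,0,0],
    [0,0,0],
    [0,0,0],
    [0,0,0],
    [0,0,0],
  ],
  gripper=[1,1,1,1,1,1,1,1,1],
)

```text
time: 24.1
ee_pos: [629.9, 407.8, 85.8]
ee_rot: [179.4, 30.4, 89.7]
force: [-0.6, 0.4, -1.8]
grip_width: 15.3
grip_force: 98.7
```

```bash
python3 - <<'E'
from h import *
s=log()
q=imaging.snapshot("side")[:,:,::-1];t=imaging.snapshot("top")[:,:,::-1]
cv2.imwrite("pics/v6.png",np.hstack([t[150:300,60:260].repeat(2,0).repeat(2,1),q[280:430,160:360].repeat(2,0).repeat(2,1)]))
E
```

```text
24.1 [629.9 407.8  85.8] [179.4  30.4  89.7] q [ 36.1  38.3  66.2 -24.5  93.8  38.6] F [-0.6  0.4 -1.8] w 15.3
```

View pics/v6.png

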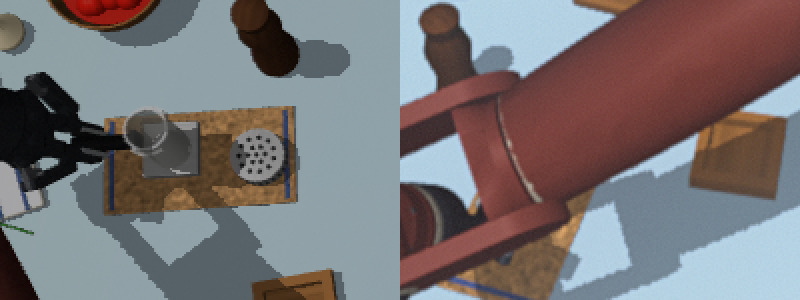

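The empty shaker is upright above the mat (foot at (170,150)) and clear of the cap (258,155). Lowering it now.

Request:
apply_moves(
  linear=[
    [0,0,-0.015],
    [0,0,-0.03],
    [0,0,-0.04],
    [0,0,-0.048],
    [0,0,-0.051],
    [0,0,-0.053],
    [0,0,-0.053],
  ],
  turn=[
    [0,0,0],
    [0,0,0],
    [0,0,0],
    [0,0,0],
    [0,0,0],
    [0,0,0],
    [0,0,0],
  ],
  gripper=[1,1,1,1,1,1,1],
)

```text
time: 24.9
ee_pos: [629.4, 408.7, 43.2]
ee_rot: [179.4, 30.4, 89.7]
force: [-1.3, -0.2, -0.5]
grip_width: 15.5
grip_force: 99.2
```

Request:
apply_moves(
  linear=[
    [0,0,-0.001],
    [0,0,-0.0015],
    [0,0,-0.0015],
    [0,0,-0.0015],
    [0,0,-0.0015],
    [0,0,-0.0015],
    [0,0,-0.0015],
    [0,0,-0.0015],
    [0,0,-0.0015],
    [0,0,-0.0015],
  ],
  turn=[
    [0,0,0],
    [0,0,0],
    [0,0,0],
    [0,0,0],
    [0,0,0],
    [0,0,0],
    [0,0,0],
    [0,0,0],
    [0,0,0],
    [0,0,0],
  ],
  gripper=[1,1,0.75,0.6,0.5,0.4,0.3,0.2,0.2,0.2],
)

```text
time: 25.9
ee_pos: [629.3, 408.7, 41.3]
ee_rot: [179.4, 30.4, 89.7]
force: [-0.5, 0.7, -0.4]
grip_width: 68.3
grip_force: 0.0
```

Request:
apply_moves(
  linear=[
    [0,0.008,0.014],
    [0,0.022,0.038],
    [0,0.045,0.077],
    [0,0.07,0.12],
    [0,0.09,0.17],
    [0,0.09,0.22],
    [0,0.09,0.25],
    [0,0.09,0.25],
  ],
  turn=[
    [0,0,0],
    [0,0,0],
    [0,0,0],
    [0,0,0],
    [0.1,0,0],
    [0.3,0,0],
    [0.5,0,0],
    [0.66,0,0],
  ],
  gripper=[0.2,0.2,0.2,0.2,0.2,0.2,0.2,0.2],
)

```text
time: 26.7
ee_pos: [631.6, 483.2, 252.1]
ee_rot: [178.8, -0.0, 89.8]
force: [0.8, -0.6, 0.1]
grip_width: 68.3
grip_force: 0.0
```

```bash
python3 - <<'E'
from h import *
s=log()
q=imaging.snapshot("side")[:,:,::-1];t=imaging.snapshot("top")[:,:,::-1]
cv2.imwrite("pics/top7.png",t);cv2.imwrite("pics/side7.png",q)
cv2.imwrite("pics/v7.png",np.vstack([np.hstack([t[190:290,90:220].repeat(3,0).repeat(3,1),q[310:410,180:310].repeat(3,0).repeat(3,1)]),np.hstack([t[190:290,260:390].repeat(3,0).repeat(3,1),q[210:310,240:370].repeat(3,0).repeat(3,1)])]))
E
```

```text
26.7 [631.6 483.2 252.1] [178.8  -0.   89.8] q [32.3 24.5 65.4 -0.6 89.1 32.5] F [ 0.8 -0.6  0.1] w 68.3
```

View pics/v7.png

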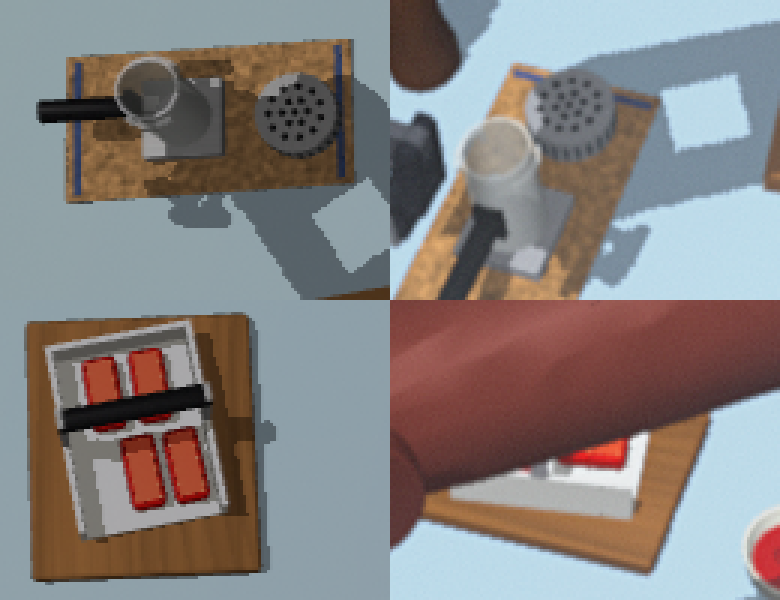

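The shaker stands on the mat (185,117) and the cap lies flat beside it (297,115). The tray is unmoved: bar ends at about (281,229) and (329,223) in full top pixels.

```bash
cat > tray.py <<'E'
from path import *
def ttool(be): return R.from_euler("y",-be,degrees=True).as_matrix()@np.c_[[0,1,0],[1,0,0],[0,0,-1]].astype(float)
def ttcp(X,Rt,T): M=Rt@T;return X+Rt@np.array([0,0,92.])+19*M[:,2],M
def tpose(phi,tau,off=45,z0=150):
    Rt=rz(phi)@R.from_euler("y",-tau,degrees=True).as_matrix()
    d=rz(phi)[:,0];lip=B+off*d+[0,0,z0]
    return lip-Rt@np.array([-75.,0,0]),Rt
E
python3 - <<'E'
from tray import *
import h
a,b=h.plane("top",(281.2,229.4),110),h.plane("top",(329,222.6),110);print("bar",((a+b)/2).round(1),np.degrees(np.arctan2(-(a-b)[0],(a-b)[1])),np.linalg.norm(a-b))
for be in(0,-15):
  T=ttool(be)
  for phi in(-30,0,20,40,60,80):
    W=[(np.array([595.,-30,z]),rz(8.5)) for z in(18,100,170)]
    e=tpose(phi,0)
    for t in np.linspace(0,1,8)[1:]:W.append((W[2][0]*(1-t)+e[0]*t,rz(8.5+(phi-8.5)*t)))
    W+=[tpose(phi,t) for t in range(10,71,10)]
    X,M=ttcp(*W[0],T);q=np.array([-5.,20,90,0,80,0]);
    q[5]=q[0]-8.5;mx=0;mc=0;mm=99;qs=[]
    for i,w in enumerate(W):
        X,M=ttcp(*w,T);n,c=loc(X,M,q)
        if i:mx=max(mx,abs(n-q).max())
        q=n;mc=max(mc,c);mm=min(mm,marg(q));qs.append(q.round().tolist())
    print(be,phi,"cost",round(mc,2),"marg",round(mm),"step",round(mx),qs[0],qs[-1])
E
```

```text
bar [596.1 -29.9 110. ] 5.811492456483468 107.17486504209091
0 -30 cost 0.0 marg 12 step 38 [-10.0, 6.0, 103.0, -0.0, 71.0, -19.0] [-48.0, -30.0, 136.0, 77.0, 17.0, -82.0]
0 0 cost 0.0 marg 21 step 15 [-10.0, 6.0, 103.0, -0.0, 71.0, -19.0] [-63.0, -17.0, 127.0, 78.0, 59.0, -103.0]
0 20 cost 0.0 marg 32 step 12 [-10.0, 6.0, 103.0, -0.0, 71.0, -19.0] [-66.0, -4.0, 116.0, 73.0, 79.0, -110.0]
0 40 cost 0.0 marg 44 step 10 [-10.0, 6.0, 103.0, -0.0, 71.0, -19.0] [-65.0, 8.0, 104.0, 66.0, 96.0, -116.0]
0 60 cost 0.0 marg 40 step 10 [-10.0, 6.0, 103.0, -0.0, 71.0, -19.0] [-62.0, 19.0, 91.0, 58.0, 111.0, -122.0]
0 80 cost 0.0 marg 26 step 13 [-10.0, 6.0, 103.0, -0.0, 71.0, -19.0] [-57.0, 28.0, 80.0, 50.0, 124.0, -129.0]
-15 -30 cost 0.0 marg 19 step 13 [-8.0, 15.0, 94.0, -4.0, 86.0, -16.0] [-47.0, -28.0, 129.0, 30.0, 28.0, -36.0]
-15 0 cost 0.0 marg 26 step 14 [-8.0, 15.0, 94.0, -4.0, 86.0, -16.0] [-60.0, -18.0, 122.0, 57.0, 57.0, -85.0]
-15 20 cost 0.0 marg 35 step 11 [-8.0, 15.0, 94.0, -4.0, 86.0, -16.0] [-63.0, -7.0, 113.0, 57.0, 75.0, -99.0]
-15 40 cost 0.0 marg 45 step 10 [-8.0, 15.0, 94.0, -4.0, 86.0, -16.0] [-62.0, 4.0, 103.0, 53.0, 91.0, -110.0]
-15 60 cost 0.0 marg 44 step 10 [-8.0, 15.0, 94.0, -4.0, 86.0, -16.0] [-60.0, 14.0, 92.0, 47.0, 104.0, -120.0]
-15 80 cost 0.0 marg 34 step 13 [-8.0, 15.0, 94.0, -4.0, 86.0, -16.0] [-56.0, 22.0, 81.0, 40.0, 116.0, -131.0]
```

Request:
apply_moves(
  linear=[
    [-0.01,-0.04,0],
    [-0.03,-0.1,-0.01],
    [-0.045,-0.16,-0.01],
    [-0.06,-0.22,-0.01],
    [-0.075,-0.28,-0.01],
    [-0.086,-0.33,-0.01],
    [-0.086,-0.35,-0.01],
    [-0.086,-0.35,-0.01],
  ],
  turn=[
    [0,0.027,0.19],
    [0,0.027,0.19],
    [0,0.027,0.19],
    [0,0.027,0.19],
    [0,0.027,0.19],
    [0,0.027,0.19],
    [0,0.027,0.19],
    [0,0.027,0.19],
  ],
  gripper=[0,0,0,0,0,0,0,0],
)

```text
time: 27.6
ee_pos: [560.5, 199.6, 233.0]
ee_rot: [-179.2, 0.7, 98.2]
force: [0.2, -1.0, -0.3]
grip_width: 85.3
grip_force: 0.0
```

```bash
cat >> h.py <<'E'
def bar(im):
    g=im[205:250,272:340].max(2);m=(g<45).astype(np.uint8)
    k,l,st,c=cv2.connectedComponentsWithStats(m);i=1+st[1:,4].argmax()
    rc=cv2.minAreaRect(np.argwhere(l==i)[:,::-1].astype(np.int32));bx=cv2.boxPoints(rc)+[272,205]
    bx=bx[np.argsort(bx[:,0])];a,b=[plane("top",v,112) for v in(bx[:2].mean(0),bx[2:].mean(0))]
    print("bar px",bx.round(1).tolist(),"c",((a+b)/2).round(1),"len",np.linalg.norm(a-b).round(1),"yaw",np.degrees(np.arctan2(-(a-b)[0],(a-b)[1])).round(1))
E
python3 - <<'E'
from h import *
s=log();t=imaging.snapshot("top")[:,:,::-1];cv2.imwrite("pics/top8.png",t)
for im in(cv2.imread("pics/top0.png"),cv2.imread("pics/top7.png"),t):bar(im)
E
```

```text
27.6 [560.5 199.6 233. ] [-179.2    0.7   98.2] q [12.7 -0.4 95.8 -0.6 85.6  4.6] F [ 0.2 -1.  -0.3] w 85.3
bar px [[278.6, 226.6], [280.0, 234.2], [328.7, 217.2], [330.1, 224.8]] c [596.3 -28.4 112. ] len 113.0 yaw 8.4
bar px [[278.6, 226.6], [280.0, 234.2], [328.7, 217.2], [330.1, 224.8]] c [596.3 -28.4 112. ] len 113.0 yaw 8.4
bar px [[278.6, 226.7], [280.0, 234.2], [328.7, 217.3], [330.1, 224.8]] c [596.3 -28.4 112. ] len 113.0 yaw 8.4
```

Request:
apply_moves(
  linear=[
    [0.008,-0.05,0],
    [0.017,-0.11,0],
    [0.027,-0.17,0],
    [0.037,-0.23,0],
    [0.045,-0.27,0],
    [0.045,-0.286,0],
    [0.045,-0.286,0],
    [0.045,-0.286,0],
  ],
  turn=[
    [0,-0.018,0],
    [0,-0.018,0],
    [0,-0.018,0],
    [0,-0.018,0],
    [0,-0.018,0],
    [0,-0.018,0],
    [0,-0.018,0],
    [0,-0.018,0],
  ],
  gripper=[0,0,0,0,0,0,0,0],
)

```text
time: 28.45
ee_pos: [596.7, -26.4, 233.0]
ee_rot: [180.0, 0.7, 98.4]
force: [-0.5, -0.2, 0.5]
grip_width: 85.3
grip_force: 0.0
```

```bash
python3 - <<'E'
from h import *
s=log();q=imaging.snapshot("side")[:,:,::-1];t=imaging.snapshot("top")[:,:,::-1]
cv2.imwrite("pics/v8.png",np.hstack([t[170:310,240:380].repeat(2,0).repeat(2,1),q[160:300,230:370].repeat(2,0).repeat(2,1)]))
E
```

```text
28.4 [596.7 -26.4 233. ] [180.    0.7  98.4] q [ -9.4  -0.9  96.2  -0.7  84.5 -17.7] F [-0.5 -0.2  0.5] w 85.3
```

View pics/v8.png

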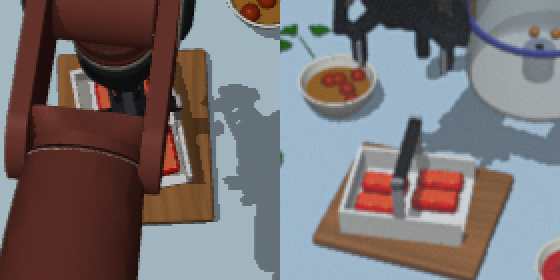

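The tray is unmoved under the gripper, with its bar at (405,150) in the right half. Descending to grip it.

Request:
apply_moves(
  linear=[
    [0,-0.003,-0.06],
    [0,-0.003,-0.11],
    [0,-0.003,-0.15],
    [0,-0.003,-0.172],
    [0,-0.003,-0.177],
    [0,-0.003,-0.177],
    [0,-0.003,-0.177],
  ],
  turn=[
    [0,0,0],
    [0,0,0],
    [0,0,0],
    [0,0,0],
    [0,0,0],
    [0,0,0],
    [0,0,0],
  ],
  gripper=[0,0,0,0,0,0,0],
)

```text
time: 29.25
ee_pos: [597.6, -30.1, 93.6]
ee_rot: [179.8, 0.8, 98.4]
force: [-0.4, 0.1, 0.3]
grip_width: 85.0
grip_force: 0.0
```

Request:
apply_moves(
  linear=[
    [0,0,0],
    [0,0,0],
    [0,0,0],
    [0,0,0],
    [0,0,0],
    [0,0,0],
    [0,0,0],
    [0,0,0],
    [0,0,0],
    [0,0,0],
  ],
  turn=[
    [0,0,0],
    [0,0,0],
    [0,0,0],
    [0,0,0],
    [0,0,0],
    [0,0,0],
    [0,0,0],
    [0,0,0],
    [0,0,0],
    [0,0,0],
  ],
  gripper=[1,1,1,1,1,1,1,1,1,1],
  grip_force=110,
)

```text
time: 30.25
ee_pos: [597.1, -30.7, 92.6]
ee_rot: [179.9, 0.8, 98.3]
force: [0.7, -0.5, 4.8]
grip_width: 14.8
grip_force: 107.3
```

```bash
python3 - <<'E'
from h import *
s=log()
from tray import *
T=ttool(0);Xc=s["ee_pos"]
for tau in(0,0,20,40,55,70):
    X,M=ttcp(*tpose(40,tau),T);print(tau,X.round(),((X-Xc)/800).round(3));Xc=X
print("axis",rz(40)[:,1])
E
```

```text
30.2 [597.1 -30.7  92.6] [179.9   0.8  98.3] q [ -9.7   6.3 102.8  -0.7  70.6 -17.8] F [ 0.7 -0.5  4.8] w 14.8
0 [ 604. -261.  223.] [ 0.009 -0.288  0.163]
0 [ 604. -261.  223.] [0. 0. 0.]
20 [ 581. -280.  244.] [-0.028 -0.024  0.027]
40 [ 555. -302.  254.] [-0.033 -0.028  0.012]
55 [ 534. -320.  253.] [-0.026 -0.022 -0.001]
70 [ 514. -337.  245.] [-0.025 -0.021 -0.01 ]
axis [-0.64278761  0.76604444  0.        ]
```

Request:
apply_moves(
  linear=[
    [0,0,0.008],
    [0,0,0.025],
    [0,0,0.05],
    [0,0,0.08],
    [0,0,0.11],
    [0,0,0.14],
    [0,0,0.163],
    [0,0,0.17],
    [0,0,0.17],
  ],
  turn=[
    [0,0,0],
    [0,0,0],
    [0,0,0],
    [0,0,0],
    [0,0,0],
    [0,0,0],
    [0,0,0],
    [0,0,0],
    [0,0,0],
  ],
  gripper=[1,1,1,1,1,1,1,1,1],
)

```text
time: 31.15
ee_pos: [596.5, -30.6, 228.4]
ee_rot: [179.9, 0.8, 98.3]
force: [0.5, 0.1, -4.3]
grip_width: 14.8
grip_force: 107.7
```

Request:
apply_moves(
  linear=[
    [0,-0.012,0],
    [0.001,-0.035,0],
    [0.002,-0.065,0],
    [0.003,-0.095,0],
    [0.004,-0.125,0],
    [0.005,-0.16,0],
    [0.006,-0.195,0],
    [0.007,-0.225,0],
    [0.008,-0.255,0],
    [0.009,-0.278,0],
    [0.009,-0.287,0],
    [0.009,-0.287,0],
  ],
  turn=[
    [0,0,0.03],
    [0,0,0.08],
    [0,0,0.15],
    [0,0,0.22],
    [0,0,0.3],
    [0,0,0.38],
    [0,0,0.46],
    [0,0,0.54],
    [0,0,0.62],
    [0,0,0.68],
    [0,0,0.702],
    [0,0,0.702],
  ],
  gripper=[1,1,1,1,1,1,1,1,1,1,1,1],
)

```text
time: 32.35
ee_pos: [602.8, -260.4, 225.8]
ee_rot: [-180.0, 0.6, 129.8]
force: [0.0, 0.7, -3.5]
grip_width: 15.2
grip_force: 107.7
```

```bash
python3 - <<'E'
from h import *
s=log();q=imaging.snapshot("side")[:,:,::-1];t=imaging.snapshot("top")[:,:,::-1]
cv2.imwrite("pics/v9.png",np.hstack([t[150:330,340:530].repeat(2,0).repeat(2,1),q[80:260,260:450].repeat(2,0).repeat(2,1)]))
E
```

```text
32.4 [ 602.8 -260.4  225.8] [-180.     0.6  129.8] q [-29.8   7.1  88.6  -0.2  83.8 -69.6] F [ 0.   0.7 -3.5] w 15.2
```

View pics/v9.png

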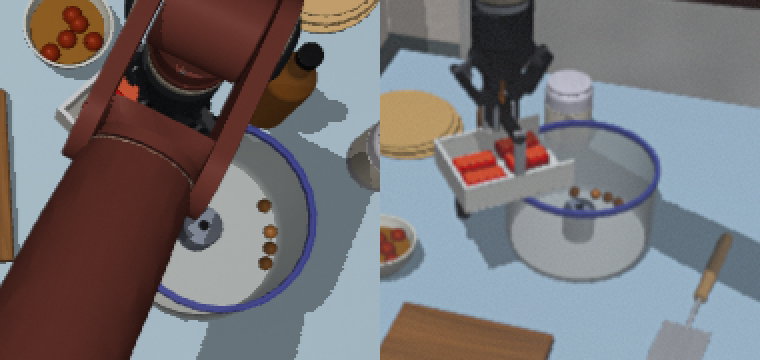

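The tray is level with its lip over the bowl, and four nuts lie in the bowl at (265,205) to (265,263). I'll tip it about the bar.

Request:
apply_moves(
  linear=[
    [-0.009,-0.008,0.01],
    [-0.018,-0.016,0.018],
    [-0.028,-0.024,0.025],
    [-0.039,-0.033,0.03],
    [-0.05,-0.042,0.034],
    [-0.061,-0.051,0.037],
    [-0.061,-0.051,0.037],
    [-0.061,-0.051,0.037],
    [-0.061,-0.051,0.037],
  ],
  turn=[
    [0.095,-0.114,0],
    [0.19,-0.227,0],
    [0.286,-0.341,0],
    [0.381,-0.454,0],
    [0.476,-0.568,0],
    [0.571,-0.681,0],
    [0.571,-0.681,0],
    [0.571,-0.681,0],
    [0.571,-0.681,0],
  ],
  gripper=[1,1,1,1,1,1,1,1,1],
)

```text
time: 33.35
ee_pos: [555.7, -300.1, 258.2]
ee_rot: [140.0, 0.6, 129.6]
force: [0.4, 0.3, -2.3]
grip_width: 14.9
grip_force: 108.4
```

Request:
apply_moves(
  linear=[
    [-0.009,-0.007,0],
    [-0.018,-0.015,-0.001],
    [-0.027,-0.023,-0.003],
    [-0.035,-0.03,-0.005],
    [-0.043,-0.036,-0.008],
    [-0.051,-0.043,-0.011],
    [-0.051,-0.043,-0.011],
    [-0.051,-0.043,-0.011],
    [-0.051,-0.043,-0.011],
    [-0.051,-0.043,-0.011],
    [-0.051,-0.043,-0.011],
    [-0.051,-0.043,-0.011],
  ],
  turn=[
    [0.072,-0.085,0],
    [0.143,-0.17,0],
    [0.214,-0.255,0],
    [0.286,-0.341,0],
    [0.357,-0.426,0],
    [0.429,-0.511,0],
    [0.429,-0.511,0],
    [0.429,-0.511,0],
    [0.429,-0.511,0],
    [0.429,-0.511,0],
    [0.429,-0.511,0],
    [0.429,-0.511,0],
  ],
  gripper=[1,1,1,1,1,1,1,1,1,1,1,1],
)

```text
time: 34.55
ee_pos: [514.3, -335.2, 249.1]
ee_rot: [110.0, 0.2, 129.3]
force: [-0.1, -1.4, -3.9]
grip_width: 14.7
grip_force: 108.5
```

```bash
python3 - <<'E'
from h import *
s=log();q=imaging.snapshot("side")[:,:,::-1];t=imaging.snapshot("top")[:,:,::-1]
cv2.imwrite("pics/v10.png",np.hstack([t[150:330,340:530].repeat(2,0).repeat(2,1),q[80:260,260:450].repeat(2,0).repeat(2,1)]))
E
```

```text
34.5 [ 514.3 -335.2  249.1] [110.    0.2 129.3] q [ -65.4    7.4  104.5   66.    95.3 -115.9] F [-0.1 -1.4 -3.9] w 14.7
```

View pics/v10.png

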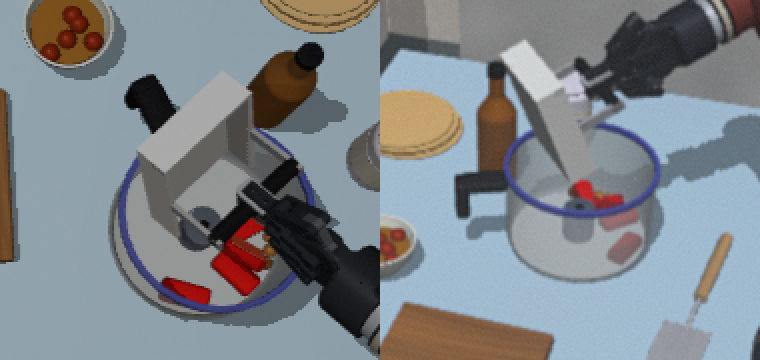

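The tray is empty and the peppers are in the bowl ((185,292), (240,265), (250,235)). I'll right it and return it to the board.

Request:
apply_moves(
  linear=[
    [0.009,0.007,0.01],
    [0.018,0.015,0.015],
    [0.027,0.023,0.02],
    [0.035,0.03,0.02],
    [0.043,0.036,0.02],
    [0.051,0.043,0.02],
    [0.051,0.043,0.02],
  ],
  turn=[
    [-0.072,0.085,0],
    [-0.143,0.17,0],
    [-0.214,0.255,0],
    [-0.286,0.341,0],
    [-0.357,0.426,0],
    [-0.429,0.511,0],
    [-0.429,0.511,0],
  ],
  gripper=[1,1,1,1,1,1,1],
)

```text
time: 35.35
ee_pos: [556.5, -299.5, 267.3]
ee_rot: [139.9, 0.7, 129.7]
force: [1.0, 0.2, -3.2]
grip_width: 14.8
grip_force: 108.5
```

Request:
apply_moves(
  linear=[
    [0.009,0.008,0],
    [0.018,0.016,-0.005],
    [0.028,0.024,-0.01],
    [0.039,0.033,-0.02],
    [0.05,0.042,-0.025],
    [0.061,0.051,-0.03],
    [0.061,0.051,-0.03],
    [0.061,0.051,-0.03],
  ],
  turn=[
    [-0.095,0.114,0],
    [-0.19,0.227,0],
    [-0.286,0.341,0],
    [-0.381,0.454,0],
    [-0.476,0.568,0],
    [-0.571,0.681,0],
    [-0.571,0.681,0],
    [-0.571,0.681,0],
  ],
  gripper=[1,1,1,1,1,1,1,1],
)

```text
time: 36.15
ee_pos: [603.3, -259.3, 238.8]
ee_rot: [179.9, 0.5, 130.0]
force: [-0.1, -0.0, -3.3]
grip_width: 14.8
grip_force: 108.5
```

Request:
apply_moves(
  linear=[
    [0,0.02,0],
    [-0.002,0.06,0],
    [-0.003,0.1,0],
    [-0.004,0.14,0],
    [-0.005,0.18,0],
    [-0.006,0.22,0],
    [-0.008,0.26,0],
    [-0.009,0.287,0],
    [-0.009,0.287,0],
    [-0.009,0.287,0],
  ],
  turn=[
    [0,0,-0.06],
    [0,0,-0.15],
    [0,0,-0.25],
    [0,0,-0.35],
    [0,0,-0.45],
    [0,0,-0.55],
    [0,0,-0.65],
    [0,0,-0.7],
    [0,0,-0.7],
    [0,0,-0.7],
  ],
  gripper=[1,1,1,1,1,1,1,1,1,1],
)

```text
time: 37.15
ee_pos: [595.8, -31.6, 240.3]
ee_rot: [180.0, 0.7, 98.4]
force: [-0.1, -0.5, -3.3]
grip_width: 14.8
grip_force: 108.5
```

```bash
python3 - <<'E'
from h import *
s=log()
M=R.from_euler("xyz",s["ee_rot"],degrees=True);D=R.from_euler("xyz",[179.9,.8,98.3],degrees=True)
print(((D*M.inv()).as_rotvec()/(np.pi/4)).round(3),((np.array([594,-31,96])-s["ee_pos"])/800).round(4))
E
```

```text
37.1 [595.8 -31.6 240.3] [180.    0.7  98.4] q [ -9.9  -1.2  95.8  -0.6  85.1 -18.2] F [-0.1 -0.5 -3.3] w 14.8
[-0.002 -0.002 -0.002] [-0.0023  0.0007 -0.1803]
```

Request:
apply_moves(
  linear=[
    [-0.002,0,-0.04],
    [-0.002,0,-0.085],
    [-0.002,0,-0.125],
    [-0.002,0,-0.155],
    [-0.002,0,-0.17],
    [-0.002,0,-0.178],
    [-0.002,0,-0.181],
    [-0.002,0,-0.183],
    [-0.002,0,-0.183],
  ],
  turn=[
    [0,0,0],
    [0,0,0],
    [0,0,0],
    [0,0,0],
    [0,0,0],
    [0,0,0],
    [0,0,0],
    [0,0,0],
    [0,0,0],
  ],
  gripper=[1,1,1,1,1,1,1,1,1],
)

```text
time: 38.05
ee_pos: [595.8, -30.8, 95.5]
ee_rot: [179.8, 0.8, 98.4]
force: [0.7, 0.0, -2.9]
grip_width: 14.9
grip_force: 108.4
```

Request:
apply_moves(
  linear=[
    [0,0,-0.002],
    [0,0,-0.003],
    [0,0,-0.004],
    [0,0,-0.005],
    [0,0,-0.005],
  ],
  turn=[
    [0,0,0],
    [0,0,0],
    [0,0,0],
    [0,0,0],
    [0,0,0],
  ],
  gripper=[1,1,1,1,1],
)

```text
time: 38.55
ee_pos: [595.4, -30.6, 92.6]
ee_rot: [179.9, 0.8, 98.4]
force: [-5.5, 0.6, 6.8]
grip_width: 15.2
grip_force: 109.8
```

Request:
apply_moves(
  linear=[
    [0,0,0],
    [0,0,0],
    [0,0,0],
    [0,0,0],
    [0,0,0],
    [0,0,0],
    [0,0,0.02],
    [0,0,0.06],
    [0,0,0.12],
    [0,0,0.18],
    [0,0,0.22],
    [0,0,0.22],
  ],
  turn=[
    [0,0,0],
    [0,0,0],
    [0,0,0],
    [0,0,0],
    [0,0,0],
    [0,0,0],
    [0,0,0],
    [0,0,0],
    [0,0,0],
    [0,0,0],
    [0,0,0],
    [0,0,0],
  ],
  gripper=[0.75,0.6,0.4,0.2,0.1,0,0,0,0,0,0,0],
)

```text
time: 39.75
ee_pos: [597.9, -31.0, 275.5]
ee_rot: [179.2, 1.0, 98.4]
force: [0.3, -0.8, 1.0]
grip_width: 85.5
grip_force: 0.0
```

Request:
apply_moves(
  linear=[
    [-0.05,0.05,0],
    [-0.1,0.1,0],
    [-0.15,0.15,0],
    [-0.18,0.2,0],
    [-0.18,0.25,0],
    [-0.18,0.3,0],
    [-0.18,0.35,0],
    [-0.18,0.4,0],
    [-0.18,0.4,0],
    [-0.18,0.4,0],
  ],
  turn=[
    [0,0,0],
    [0,0,0],
    [0,0,0],
    [0,0,0],
    [0,0,0],
    [0,0,0],
    [0,0,0],
    [0,0,0],
    [0,0,0],
    [0,0,0],
  ],
  gripper=[0,0,0,0,0,0,0,0,0,0],
)

```text
time: 40.75
ee_pos: [450.4, 289.9, 265.9]
ee_rot: [180.0, 0.8, 98.5]
force: [-1.0, 0.4, 0.5]
grip_width: 85.4
grip_force: 0.0
```

```bash
python3 - <<'E'
from h import *
s=log();q=imaging.snapshot("side")[:,:,::-1];t=imaging.snapshot("top")[:,:,::-1]
bar(t)
cv2.imwrite("pics/v11.png",np.vstack([t[100:390,100:540],cv2.resize(q[80:390],(440,213))]))
cv2.imwrite("pics/v12.png",np.hstack([t[170:310,100:340].repeat(2,0)[:, :].repeat(1,1), t[190:330,380:520].repeat(2,0).repeat(2,1)]))
cv2.imwrite("pics/t12.png",t);cv2.imwrite("pics/s12.png",q)
E
```

```text
40.8 [450.4 289.9 265.9] [180.    0.8  98.5] q [ 25.2 -10.1 101.7  -0.7  88.6  16.7] F [-1.   0.4  0.5] w 85.4
bar px [[278.8, 228.6], [280.2, 236.1], [328.7, 219.2], [330.1, 226.8]] c [591.8 -28.4 112. ] len 112.5 yaw 8.4
```

View pics/t12.png

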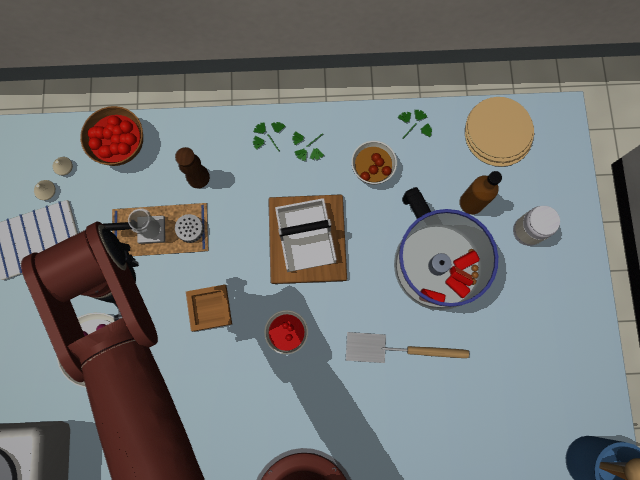

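The tray is empty and flat on the board (306,233). The shaker (148,228) and cap (188,228) are on the mat. All peppers and nuts are in the bowl (433 to 475, 258 to 296), nothing is spilled, and the bystanders have not moved.

```bash
python3 -c "from plant import r;print(r.finish_job())"
```

```text
the job is handed in; nothing more can be done
None
```

I handed the job in at about 41 s; no verdict came back, but the last top picture showed all pepper pieces and hazelnuts in the bowl, the cap and upright empty shaker on the mat, the tray flat on the board, nothing spilled and the other things in place.

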